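# Free a fan rotor from its transport chocks, spin-check it and lock it

## Robot

A 6-joint arm with a two-finger parallel gripper is mounted at the origin on a cart in front of the work surface, level with it; the furniture and walls round the work are solid. World frame = base frame: x ahead of the robot, y to its left, z up, the work surface at z = 0. Lengths are in mm, angles in rad, forces in N, time in s.
With the tool pointing down it reaches from about 275 to 1000 mm from the base axis. Payload 8.4 kg.
Tool frame: the origin (TCP) lies at the very end of the fingers, on their centre line; the grasp point (between the pads) lies 19 mm behind it; z points along the fingers, y is the direction in which the jaws open and shut (so a half turn about z gives the same grasp; the last joint's range is limited). The gripper opens to 85 mm and grips with 20 to 120 N. Pads are 22 mm wide; open, the fingers measure 114 mm over their backs; the gripper's body (76 mm by 85 mm) begins 54 mm behind the grasp point. The pads swing forward as they close: fully open they stand 13 mm farther back than shut.
Start: joints at [-1.22, 0.353, 1.633, -0, 1.155, -0.002], TCP at [215.953, -586.509, 231.281] pointing down, gripper open.
Joint ranges: [-2.63, 2.63], [-0.92, 2.1], [0.06, 2.66], [-1.3, 4.44], [0, 2.69], [-3.02, 3.02]. Speed limits (rad/s): [2.22, 2.22, 2.79, 3.14, 3.14, 3.14].

## Interface

Orientations are given as [roll, pitch, yaw] about the fixed x, y, z axes, in that order (R = Rz(yaw) Ry(pitch) Rx(roll)).
In Python, from rig import r gives the robot as it stands.
- The arm moves only by the tool jog_arm, never from a script. Its argument "moves" is a list of rows, each an object with "grip": the gripper command: -1 is fully open, 1 is shut, values between are in proportion; "translation": the shift along the tool's x, y, z in m, a list of three; "twist": the turn, a rotation vector about the tool's x, y, z in rad, a list of three. In form: [{"grip": grip, "translation": [dx, dy, dz], "twist": [ax, ay, az]}, ...]. A call has 1 to 10 rows; each row shifts and turns the commanded pose from where the row before left it, along the tool's axes as they then stand; what a row does not reach is not made up. A row lasts 1/12 s, in which the tool goes at most 41.7 mm and 7.16 degrees, less where a joint would pass 70% of its speed; a pose out of reach is approached as far as the arm can. A call with a gripper value outside its range is refused whole. The fingers move at their own pace and stop on an object; "squeeze" is the grip in N (left out, the last holds). Time passes only in rows, so rows that do not move let the fingers close. It gives the time, the measured TCP pose, the force and the opening at its end, in the units of the state.
- r.sense(): the state, without advancing time (a new reading comes with each control period).
- r.grab_frame(name): name is "scene" or "top" or "wrist"; returns (picture, depth): 400x640x3 uint8, red, green, blue; 400x640 float32, mm along the optical axis (not along the pixel's ray), 0 where there is no reading.
- r.calibration(name): a dict with "fx", "fy", "cx", "cy" (pixels), "R" (3x3) and "t" (3): a world point X has camera coordinates R X + t. Camera axes: x right, y down, z forward; pixel columns grow to the right and rows downward; lengths in mm; the calibration is good to about 2 mm. A picture is of the moment at which its call begins: read the wrist's pose just before it. calibration takes no time and is no camera call; for the wrist camera it gives the pose at the moment of the call.
- r.sign_off(): hands the job in, once; it reports no verdict.
The state is a dict: "clock": time; "qpos": joint angles; "qvel": joint speeds; "joint_efforts": joint torques, N m; "eef_pos": TCP position; "tcp_rot": TCP orientation; "contact_force": force on the tool from outside, world axes, zero at the start; "wrist_torque": the same for the moment, N m; "opening": opening from 0.0 (shut) to 1.0 (fully open).
Only numpy, scipy, OpenCV 4.12 (cv2) and the standard library are available. Lean on these libraries where they do the work, as an engineer would, in place of code of your own. Each camera call takes 0.05 s, during which the arm holds its last target.

## Task

The fan unit on the bench is blocked by black transport chocks: draw every chock straight out along its channel from under its bridge and put it down inside the steel tray. When all are in the tray, push a rotor blade by hand so that the rotor spins freely: after more than one whole turn it must still be coasting untouched (push again in the same direction if it stops too soon). Let it come to rest, then slide the lock bolt fully home between two blades, turning the rotor a little if a blade is in the way, and leave the beaker, timer and tape where they are.

Things in the scene. Friction and masses are not known exactly. Their poses are not given: they have to be found in the camera images.
- fan_unit: fan unit, fixed: grey round base plate, 280 mm across, 12 mm thick, rotor on an upright shaft at its middle. Origin: middle of the underside, z up. Four radial chock channels lie 90, 150, 210 and 270 degrees round from its x axis (counter-clockwise from above); the lock bolt lies on its +x axis. A chock there stands on the base plate, its inner end 50 mm from the shaft axis, between two blades
- rotor_axis (a point): point on the rotor's axis, 45 mm above the bench; axes as the fan unit's. The rotor: grey hub (radius 22 mm, top 68 mm above the bench) with six straight radial blades, 4 mm thick, reaching 68 mm from the axis, 18 to 58 mm above the bench
- rotor (a joint): rotor angle, rad, counter-clockwise from above positive, counting on over whole turns. Blades point along the fan unit's x axis turned by this angle and every 60 degrees from there. Starts within 0.15 of 0, blocked by the chocks. Freed, it coasts several seconds after a blade is pushed at 0.2 to 0.4 m/s, then stops by itself
- lock_bolt (a joint): lock bolt travel, m: drawn back (0 to 0.003) at the start, 0.024 fully home. Slides towards the shaft (fan unit's -x), takes about 2 N, stays where left. Its round-nosed rod, 12 mm thick, axis 40 mm above the bench, enters between two blades (nose 74 mm from the shaft axis at 0, 50 mm when home); a blade right in front of it stops it: then turn the rotor a little
- lock_bolt_knob (a point): middle of the lock bolt's black upright knob: 20 mm long along the slide, 16 mm thick across it, 34 to 94 mm above the bench; the point is 74 mm above the bench and, with the bolt at 0, 137 mm from the shaft axis. Its -x axis is the direction that closes the bolt
- tray: open steel tray, fixed on the bench, outside 160 (x) x 260 (y) x 24 mm high, walls and floor 5 mm thick, origin at the middle of its underside
- beaker: grey plastic beaker, 69 mm across, 83 mm high, a bystander; origin at its foot
- timer: white bench timer with three buttons, 72 x 66 x 21 mm, a bystander; origin at its underside
- tape: roll of tape lying flat, 104 mm across, 25 mm high, a bystander; origin at its underside
- chock_1_grip (a point): transport chock (may be absent), black, about 0.12 kg: foot 95 x 30 x 18 mm; near its outer end an upright grip tab, 30 mm along the chock, 16 mm thick across, top 68 mm above the underside. Point: middle of the tab, 48 mm above the underside, 27.5 mm outward of the chock's middle. x axis: along the chock to its outer end (in the fan unit: away from the shaft), z up
- chock_2_grip (a point): transport chock (may be absent), black, about 0.12 kg: foot 95 x 30 x 18 mm; near its outer end an upright grip tab, 30 mm along the chock, 16 mm thick across, top 68 mm above the underside. Point: middle of the tab, 48 mm above the underside, 27.5 mm outward of the chock's middle. x axis: along the chock to its outer end (in the fan unit: away from the shaft), z up
- chock_3_grip (a point): transport chock (may be absent), black, about 0.12 kg: foot 95 x 30 x 18 mm; near its outer end an upright grip tab, 30 mm along the chock, 16 mm thick across, top 68 mm above the underside. Point: middle of the tab, 48 mm above the underside, 27.5 mm outward of the chock's middle. x axis: along the chock to its outer end (in the fan unit: away from the shaft), z up
- chock_4_grip (a point): transport chock (may be absent), black, about 0.12 kg: foot 95 x 30 x 18 mm; near its outer end an upright grip tab, 30 mm along the chock, 16 mm thick across, top 68 mm above the underside. Point: middle of the tab, 48 mm above the underside, 27.5 mm outward of the chock's middle. x axis: along the chock to its outer end (in the fan unit: away from the shaft), z up
- bridge_1 (a point): middle of the top of the aluminium bridge over chock channel 1, 46 mm above the bench. It spans the channel 79 to 92 mm from the shaft axis, 57 mm wide, underside 36 mm above the bench; the rails (37 mm apart, tops 24 mm above the bench) end 138 mm from the axis. A chock here can be lifted only after being drawn at least 45 mm straight outward
- bridge_2 (a point): middle of the top of the aluminium bridge over chock channel 2, 46 mm above the bench. It spans the channel 79 to 92 mm from the shaft axis, 57 mm wide, underside 36 mm above the bench; the rails (37 mm apart, tops 24 mm above the bench) end 138 mm from the axis. A chock here can be lifted only after being drawn at least 45 mm straight outward
- bridge_3 (a point): middle of the top of the aluminium bridge over chock channel 3, 46 mm above the bench. It spans the channel 79 to 92 mm from the shaft axis, 57 mm wide, underside 36 mm above the bench; the rails (37 mm apart, tops 24 mm above the bench) end 138 mm from the axis. A chock here can be lifted only after being drawn at least 45 mm straight outward
- bridge_4 (a point): middle of the top of the aluminium bridge over chock channel 4, 46 mm above the bench. It spans the channel 79 to 92 mm from the shaft axis, 57 mm wide, underside 36 mm above the bench; the rails (37 mm apart, tops 24 mm above the bench) end 138 mm from the axis. A chock here can be lifted only after being drawn at least 45 mm straight outward
- bolt_housing (a point): middle of the top of the lock bolt's aluminium housing, 52 mm above the bench; it stands 76 to 102 mm from the shaft axis, 39 mm wide
- chock_1_toe (a point): inner end of the foot of chock 1: on its middle line, 5 mm from the end, 9 mm above the underside, 70 mm from the grip tab's middle line along the chock's -x. Axes as at the grip point
- chock_2_toe (a point): inner end of the foot of chock 2: on its middle line, 5 mm from the end, 9 mm above the underside, 70 mm from the grip tab's middle line along the chock's -x. Axes as at the grip point
- chock_3_toe (a point): inner end of the foot of chock 3: on its middle line, 5 mm from the end, 9 mm above the underside, 70 mm from the grip tab's middle line along the chock's -x. Axes as at the grip point
- chock_4_toe (a point): inner end of the foot of chock 4: on its middle line, 5 mm from the end, 9 mm above the underside, 70 mm from the grip tab's middle line along the chock's -x. Axes as at the grip point

How it is judged (in metres and radians):
On the way, in this order (a step that is already met when the one before it is completed fails the run):
1. every chock lies or stands in the tray (x of chock_1_grip in the frame of tray between -0.08 and 0.08 m and y of chock_1_grip in the frame of tray between -0.13 and 0.13 m and height (world z) of each of chock_1_grip, chock_2_grip, chock_3_grip, chock_4_grip below 0.075 m and x of chock_1_toe in the frame of tray between -0.08 and 0.08 m and y of chock_1_toe in the frame of tray between -0.13 and 0.13 m and height (world z) of each of chock_1_toe, chock_2_toe, chock_3_toe, chock_4_toe below 0.05 m and x of chock_2_grip in the frame of tray between -0.08 and 0.08 m and y of chock_2_grip in the frame of tray between -0.13 and 0.13 m and x of chock_2_toe in the frame of tray between -0.08 and 0.08 m and y of chock_2_toe in the frame of tray between -0.13 and 0.13 m and x of chock_3_grip in the frame of tray between -0.08 and 0.08 m and y of chock_3_grip in the frame of tray between -0.13 and 0.13 m and x of chock_3_toe in the frame of tray between -0.08 and 0.08 m and y of chock_3_toe in the frame of tray between -0.13 and 0.13 m and x of chock_4_grip in the frame of tray between -0.08 and 0.08 m and y of chock_4_grip in the frame of tray between -0.13 and 0.13 m and x of chock_4_toe in the frame of tray between -0.08 and 0.08 m and y of chock_4_toe in the frame of tray between -0.13 and 0.13 m), for 0.2 s.
2. the rotor, more than one whole turn (6.6 rad) from zero in one direction, coasts on at over 0.6 rad/s untouched by the robot (((value of joint rotor above 6.6 rad and velocity of joint rotor above 0.6 rad/s) or (value of joint rotor below -6.6 rad and velocity of joint rotor below -0.6 rad/s)) and contact force between each of the fingers, the arm and fan_unit below 0.05 N), for 0.2 s.
At the end, for the whole second after the job is handed in: every chock is in the tray: its grip point and its toe within the tray's walls (80 mm along the tray's x and 130 mm along its y from its middle), the grip point under 75 mm and the toe under 50 mm high; the lock bolt is home (over 21 of 24 mm) and the rotor is at rest (under 0.1 rad/s) (all of step 1 and value of joint lock_bolt above 0.021 m and velocity of joint rotor between -0.1 and 0.1 rad/s); the robot touches nothing.
It fails at once if the beaker is pushed out of its place (over 30 mm) (distance of beaker from where it was at the start of the episode above 0.03 m).
It fails at once if the timer is pushed out of its place (over 30 mm) (distance of timer from where it was at the start of the episode above 0.03 m).
It fails at once if the tape is pushed out of its place (over 30 mm) (distance of tape from where it was at the start of the episode above 0.03 m).
Of chock_1, chock_2, chock_3, chock_4 only 3 to 4 are there at a start; the rules pass over those that are not, and their reading is None.
At some moment in a run one of chock_1, chock_2, chock_3, chock_4 may be knocked a few centimetres aside while the robot is not near it.
Once in a run the grip may slacken for a moment while it holds something.
It also fails if it takes over 210 s, if anything falls off the work surface, if the arm or the gripper's body presses on something with over 40 N, if the wrist force passes 120 N, or if a joint passes its speed limit or range.

## Working session

There is one attempt and no reset: what is moved stays moved. The work goes in short steps, Python scripts to look and compute and a tool call to move; the robot and the scene stay as the last step left them, time stands still between calls to the robot, and variables do not carry over. Pictures are saved under pics/ and viewed, and the job is handed in when it is done.

Besides the shell and the picture viewer there is one more tool, called after ">>>" as a command line: name --argument value ..., lists and objects as JSON in quotes. jog_arm: Moves the arm, as the interface text tells. Its arguments: {"type":"object","properties":{"moves":{"type":"array"},"squeeze":{"type":"number"}},"required":["moves"]}

```bash
ls; mkdir -p pics; python3 - <<'E'
from rig import r
import cv2
print(r.sense())
for n in("scene","top"):
    p,d=r.grab_frame(n); cv2.imwrite(f"pics/{n}0.png",p[:,:,::-1]); import numpy as np; np.savez(f"{n}0.npz",p=p,d=d)
    print(n,r.calibration(n))
E
```

```text
pics
{'clock': 0.0, 'qpos': array([-1.22039529e+00,  3.53650714e-01,  1.63414943e+00, -4.32291646e-05,
        1.15524300e+00, -2.40452187e-03]), 'qvel': array([ 2.37110350e-04,  5.18780587e-04, -2.40785598e-05,  1.41835097e-03,
        1.79350434e-04,  3.43542996e-04]), 'joint_efforts': array([-6.74150033e-04, -6.05266142e+01, -3.42068052e+01, -2.12743163e-05,
        9.38176032e-03,  8.10760184e-05]), 'eef_pos': array([ 215.77035874, -586.0401872 ,  230.55355773]), 'tcp_rot': array([-3.14014207e+00,  3.60368652e-05,  3.52823064e-01]), 'contact_force': array([-0.46263343,  0.23416184, -0.31491157]), 'wrist_torque': array([ 0.04649861, -0.00594784,  0.00490038]), 'opening': 1.0019446105501613}
scene {'fx': 446.43832267256465, 'fy': 446.43832267256465, 'cx': 317.91624218325285, 'cy': 200.41799082951883, 'R': array([[-0.85550685, -0.5177876 , -0.00200918],
       [-0.37557113,  0.62319365, -0.68598542],
       [ 0.35644685, -0.58611064, -0.72761251]]), 't': array([ 522.41611253,  236.12866407, 1071.49503533])}
top {'fx': 459.72132942101706, 'fy': 459.72132942101706, 'cx': 322.13960638569574, 'cy': 196.73044857486596, 'R': array([[-0.00644565, -0.99994892, -0.00778572],
       [-0.99408146,  0.0072518 , -0.10839495],
       [ 0.10844587,  0.00704097, -0.99407742]]), 't': array([  47.1497626 ,  561.20918834, 1624.50554655])}
```

View pics/scene0.png

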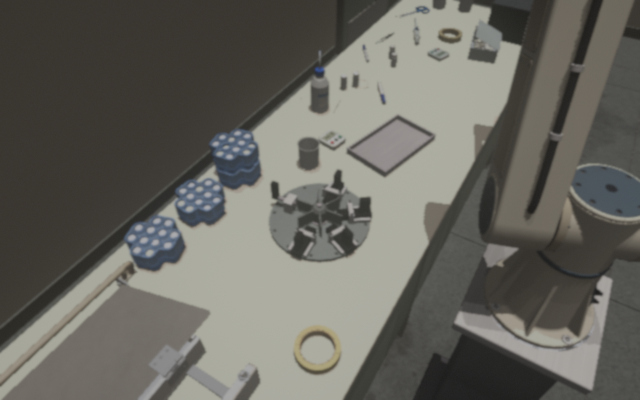

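View pics/top0.png

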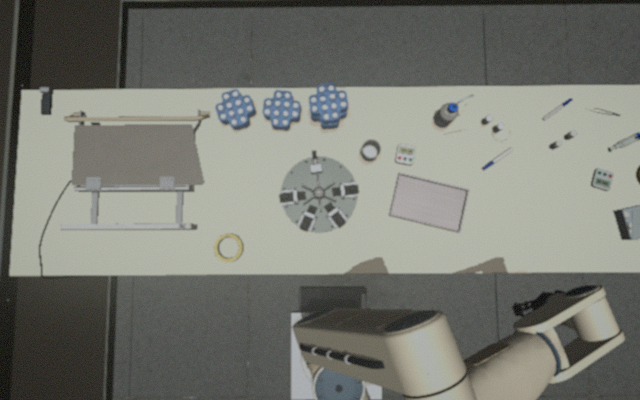

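The top picture shows the fan unit at about (318,194), the bolt knob at (315,155), four black chocks round the lower half, and the tray at (428,203). I'll enlarge that part.

```bash
python3 - <<'E'
import cv2,numpy as np
p=np.load('top0.npz')['p'][140:250,260:480,::-1]
p=cv2.convertScaleAbs(p,alpha=1.3); cv2.imwrite('pics/top0c.png',cv2.resize(p,None,fx=3.6,fy=3.6,interpolation=cv2.INTER_CUBIC))
p=np.load('scene0.npz')['p'][160:270,250:390,::-1]
p=cv2.convertScaleAbs(p,alpha=1.3); cv2.imwrite('pics/scene0c.png',cv2.resize(p,None,fx=5,fy=5,interpolation=cv2.INTER_CUBIC))
E
```

```text
(no output)
```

View pics/top0c.png

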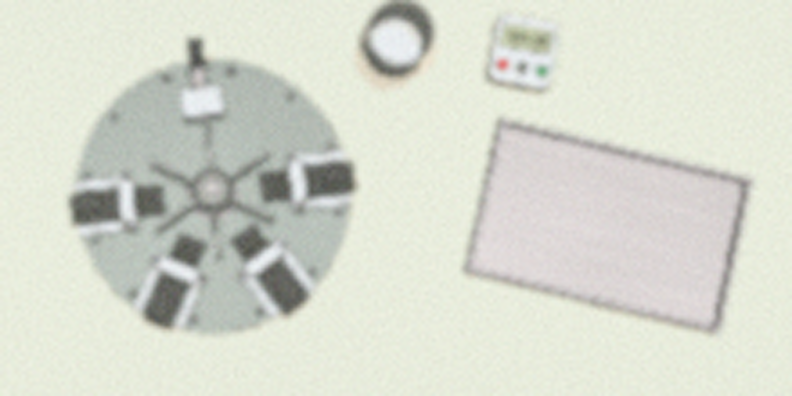

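View pics/scene0c.png

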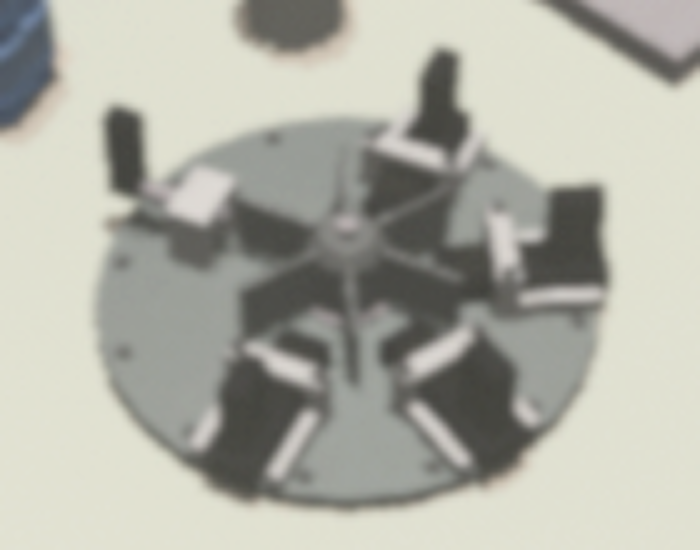

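```bash
cat > h.py <<'E'
import cv2,numpy as np
from rig import r
def ray(c,uv,z):
    R=np.array(c['R']);t=np.array(c['t']);uv=np.atleast_2d(uv).astype(float)
    d=np.c_[(uv[:,0]-c['cx'])/c['fx'],(uv[:,1]-c['cy'])/c['fy'],np.ones(len(uv))]@R
    C=-R.T@t
    return C+d*((z-C[2])/d[:,2])[:,None]
def proj(c,X):
    X=np.atleast_2d(X)@np.array(c['R']).T+np.array(c['t'])
    return np.c_[X[:,0]/X[:,2]*c['fx']+c['cx'],X[:,1]/X[:,2]*c['fy']+c['cy']]
def grab(n,name,save=True):
    c=r.calibration(n);p,d=r.grab_frame(n);cv2.imwrite(f'pics/{name}.png',p[:,:,::-1]);np.savez(f'{name}.npz',p=p,d=d,R=c['R'],t=c['t'],k=[c['fx'],c['fy'],c['cx'],c['cy']]);return c,p,d
E
python3 - <<'E'
from h import *
c=r.calibration('top'); f=np.load('top0.npz');p=f['p'];d=f['d']
print('C',-np.array(c['R']).T@np.array(c['t']))
hsv=cv2.cvtColor(p,cv2.COLOR_RGB2HSV)
uv=lambda x,y:(260+x/3.6,140+y/3.6)
for nm,x,y in [('bg',420,300),('plate',140,130),('tray',600,220),('bridge',200,100),('chock',95,207)]:
    u,v=uv(x,y);print(nm,p[int(v),int(u)],hsv[int(v),int(u)],d[int(v),int(u)])
# tray corners on top z=24
tc=[uv(497,122),uv(748,182),uv(716,331),uv(467,270)]
print('tray',ray(c,tc,24).round(1), ray(c,tc,24).mean(0))
# points
X,Y=np.meshgrid(np.arange(640),np.arange(400));
# depth points height
R=np.array(c['R']);t=np.array(c['t'])
P=np.stack([(X-c['cx'])/c['fx']*d,(Y-c['cy'])/c['fy']*d,d],-1)
W=(P-t)@R
print('bench z',np.median(W[230:245,330:380,2]),'plate z',np.median(W[175:185,290:300,2]))
roi=(W[...,2]>7)&(X>270)&(X<365)&(Y>150)&(Y<240)
cnt,_=cv2.findContours(roi.astype(np.uint8),cv2.RETR_EXTERNAL,cv2.CHAIN_APPROX_NONE)
cc=max(cnt,key=cv2.contourArea);print(cv2.fitEllipse(cc))
sat=((hsv[...,1]<22)&roi).astype(np.uint8)
cv2.imwrite('pics/m.png',cv2.resize(np.hstack([roi[140:250,260:380]*255,sat[140:250,260:380]*255, np.clip(W[140:250,260:380,2]*2,0,255)]).astype(np.uint8),None,fx=2.2,fy=2.2,interpolation=0))
E
```

```text
C [ 382.02063999   31.63948531 1676.0836189 ]
bg [179 184 169] [ 40  21 184] 1673.6116
plate [144 147 143] [ 53   7 147] 1686.8552
tray [171 168 165] [ 15   9 171] 1675.0499
bridge [178 181 184] [105   8 184] 1642.6096
chock [78 78 73] [30 16 78] 1611.0063
tray [[ 643.6 -232.8   24. ]
 [ 580.8 -482.8   24. ]
 [ 432.  -445.    24. ]
 [ 494.4 -199.2   24. ]] [ 537.71876192 -339.93380907   24.        ]
bench z 0.8503075739667063 plate z 12.984070343445534
((318.9349060058594, 193.41848754882812), (76.27156066894531, 76.98944854736328), 158.2479705810547)
```

View pics/m.png

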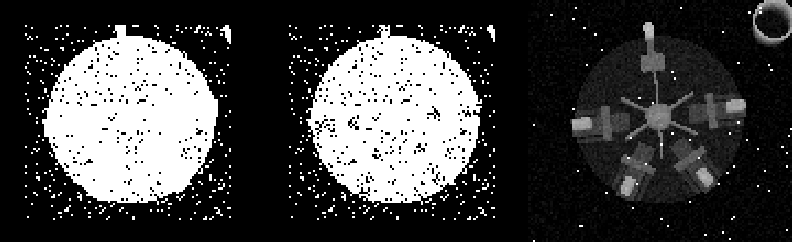

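```bash
cat >> h.py <<'E'
def world(c,d):
    X,Y=np.meshgrid(np.arange(640),np.arange(400));P=np.stack([(X-c['cx'])/c['fx']*d,(Y-c['cy'])/c['fy']*d,d],-1)
    return (P-np.array(c['t']))@np.array(c['R'])
def cal(f):
    k=f['k'];return dict(fx=k[0],fy=k[1],cx=k[2],cy=k[3],R=f['R'],t=f['t'])
E
python3 - <<'E'
from h import *
c=r.calibration('top'); f=np.load('top0.npz');p=f['p'];d=cv2.medianBlur(f['d'],3)
W=world(c,d);z=W[...,2]
def cl(lo,hi,mn=6):
    m=((z>lo)&(z<hi)).astype(np.uint8); m[:150]=0;m[240:]=0;m[:,:275]=0;m[:,365:]=0
    n,l,s,ce=cv2.connectedComponentsWithStats(m)
    for i in range(1,n):
        if s[i,4]>=mn: q=W[l==i]; print(lo,s[i,4],ce[i].round(1),q.mean(0).round(1), ray(c,ce[i],np.median(q[:,2])).round(1))
cl(70,110); cl(64,72,3); cl(43,56)
E
```

```text
70 28 [314.2 152.8] [710.5  69.8  88.9] [[710.4  69.8  89.5]]
70 39 [354.2 187.1] [589.5 -69.5  78.3] [[589.4 -69.4  79. ]]
70 38 [283.6 195.6] [561.3 177.8  78. ] [[561.2 177.7  79.3]]
70 37 [339.9 219.7] [475.5 -18.3  78.8] [[475.5 -18.3  79.1]]
70 37 [304.7 223.8] [462.3 104.2  78.3] [[462.2 104.1  79.4]]
64 3 [351.  189.7] [582.  -58.9  65.9] [[582.2 -59.   64.4]]
64 22 [318.7 191.8] [575.1  55.1  66.4] [[575.2  55.1  66.2]]
64 3 [287.7 196. ] [560.9 164.4  68.6] [[560.9 164.4  67.9]]
64 5 [283. 198.] [553.8 180.7  69.7] [[553.7 180.6  70.4]]
43 103 [315.8 166.1] [670.   65.1  50.3] [[670.   65.1  50.7]]
43 61 [319.5 193.9] [569.5  52.5  49.9] [[569.5  52.6  49.8]]
43 52 [342.7 189.8] [584.1 -30.2  46.5] [[584.1 -30.2  46.5]]
43 13 [306.5 186.5] [596.9  98.7  48.3] [[596.9  98.7  48. ]]
43 13 [314.5 188.9] [587.3  70.3  52.6] [[587.   70.2  54.7]]
43 49 [294.8 195.1] [566.5 140.7  45.6] [[566.5 140.7  45.5]]
43 11 [332.2 198.4] [553.6   7.4  47.3] [[553.5   7.5  48.2]]
43 50 [333.4 211.1] [508.3   3.3  46. ] [[508.3   3.4  45.9]]
43 44 [309.3 214.1] [498.2  89.2  46.1] [[498.2  89.2  46.1]]
```

```bash
cat >> h.py <<'E'
FC=np.array([575.2,54.6]);FY=0.112
TC=np.array([537.7,-340.]);TY=-0.235
def fan(x,y=0,ang=0):  # radial x, tangential y at channel angle ang deg -> world xy
    a=FY+np.radians(ang);return FC+np.array([x*np.cos(a)-y*np.sin(a),x*np.sin(a)+y*np.cos(a)])
def tray(x,y): 
    a=TY;return TC+np.array([x*np.cos(a)-y*np.sin(a),x*np.sin(a)+y*np.cos(a)])
def plan(xy,z,yaw):
    s=r.sense();e=s['eef_pos'];ro=s['tcp_rot']
    dy=(yaw-ro[2]+np.pi)%(2*np.pi)-np.pi
    dw=np.array([xy[0],xy[1],z])-e;c,sn=np.cos(yaw),np.sin(yaw)
    t=[dw[0]*c+dw[1]*sn,dw[0]*sn-dw[1]*c,-dw[2]]
    print('t',round(s['clock'],2),'eef',e.round(1),'rot',ro.round(3),'open',round(s['opening'],2),'F',s['contact_force'].round(1))
    print(' twist_z',round(-dy,3),'then tool dxyz mm',np.round(t,1),'q',s['qpos'].round(2))
E
python3 - <<'E'
from h import *
c=r.calibration('top');print('beaker',ray(c,(369.5,150.5),83),'plate c',ray(c,(318.93,193.42),12), 'timer',ray(c,(405,155),21))
plan(fan(125,0,270),200,FY+np.pi/2)
E
```

```text
beaker [[ 718.37008524 -124.92447617   83.        ]] plate c [[575.7799768   55.04493766  12.        ]] timer [[ 713.69551795 -260.28610401   21.        ]]
t 0.1 eef [ 215.8 -586.1  230.6] rot [-3.14   0.     0.353] open 1.0 F [-0.1  0.9  0.7]
 twist_z -1.33 then tool dxyz mm [471.5 428.8  30.6] q [-1.22  0.35  1.63 -0.    1.16 -0.  ]
```

>>> jog_arm --moves '[{"grip": -1, "translation": [0, 0, 0], "twist": [0, 0, -0.12]}, {"grip": -1, "translation": [0, 0, 0], "twist": [0, 0, -0.12]}, {"grip": -1, "translation": [0, 0, 0], "twist": [0, 0, -0.12]}, {"grip": -1, "translation": [0, 0, 0], "twist": [0, 0, -0.12]}, {"grip": -1, "translation": [0, 0, 0], "twist": [0, 0, -0.12]}, {"grip": -1, "translation": [0, 0, 0], "twist": [0, 0, -0.12]}, {"grip": -1, "translation": [0, 0, 0], "twist": [0, 0, -0.12]}, {"grip": -1, "translation": [0, 0, 0], "twist": [0, 0, -0.12]}, {"grip": -1, "translation": [0, 0, 0], "twist": [0, 0, -0.12]}, {"grip": -1, "translation": [0, 0, 0], "twist": [0, 0, -0.12]}]'

```text
clock: 0.93
eef_pos: [215.8, -586.2, 230.8]
tcp_rot: [-3.141, -0.001, 1.559]
contact_force: [0.2, 0.0, -1.1]
opening: 0.996
```

```bash
python3 - <<'E'
from h import *
plan(fan(125,0,270),200,FY+np.pi/2)
E
```

```text
t 0.93 eef [ 215.8 -586.2  230.8] rot [-3.141e+00 -1.000e-03  1.559e+00] open 1.0 F [ 0.2  0.  -1.1]
 twist_z -0.124 then tool dxyz mm [471.6 428.7  30.8] q [-1.22  0.35  1.63 -0.    1.16 -1.21]
```

>>> jog_arm --moves '[{"grip": -1, "translation": [0, 0, 0], "twist": [0, 0, -0.124]}, {"grip": -1, "translation": [0.026, 0.024, 0.001], "twist": [0, 0, 0]}, {"grip": -1, "translation": [0.026, 0.024, 0.001], "twist": [0, 0, 0]}, {"grip": -1, "translation": [0.026, 0.024, 0.001], "twist": [0, 0, 0]}, {"grip": -1, "translation": [0.026, 0.024, 0.001], "twist": [0, 0, 0]}, {"grip": -1, "translation": [0.026, 0.024, 0.001], "twist": [0, 0, 0]}, {"grip": -1, "translation": [0.026, 0.024, 0.001], "twist": [0, 0, 0]}, {"grip": -1, "translation": [0.026, 0.024, 0.001], "twist": [0, 0, 0]}, {"grip": -1, "translation": [0.026, 0.024, 0.001], "twist": [0, 0, 0]}, {"grip": -1, "translation": [0.026, 0.024, 0.001], "twist": [0, 0, 0]}]'

```text
clock: 1.77
eef_pos: [406.5, -329.4, 222.1]
tcp_rot: [-3.141, -0.0, 1.677]
contact_force: [0.6, -1.2, 0.2]
opening: 1.004
```

>>> jog_arm --moves '[{"grip": -1, "translation": [0.026, 0.024, 0.001], "twist": [0, 0, 0]}, {"grip": -1, "translation": [0.026, 0.024, 0.001], "twist": [0, 0, 0]}, {"grip": -1, "translation": [0.026, 0.024, 0.001], "twist": [0, 0, 0]}, {"grip": -1, "translation": [0.026, 0.024, 0.001], "twist": [0, 0, 0]}, {"grip": -0.5, "translation": [0.026, 0.024, 0.001], "twist": [0, 0, 0]}, {"grip": 0, "translation": [0.026, 0.024, 0.001], "twist": [0, 0, 0]}, {"grip": 0, "translation": [0.026, 0.024, 0.001], "twist": [0, 0, 0]}, {"grip": 0, "translation": [0.02, 0.024, 0.001], "twist": [0, 0, 0]}, {"grip": 0, "translation": [0, 0, 0], "twist": [0, 0, 0]}]'

```text
clock: 2.52
eef_pos: [578.6, -105.9, 213.9]
tcp_rot: [3.14, -0.001, 1.68]
contact_force: [-0.6, -0.1, -0.9]
opening: 0.503
```

```bash
python3 - <<'E'
from h import *
plan(fan(125,0,270),200,FY+np.pi/2)
c,p,d=grab('wrist','w1'); grab('top','t1')
print(c)
E
```

```text
t 2.52 eef [ 578.6 -105.9  213.9] rot [ 3.14e+00 -1.00e-03  1.68e+00] open 0.5 F [-0.6 -0.1 -0.9]
 twist_z -0.003 then tool dxyz mm [34.9 14.6 13.9] q [-0.18  0.31  1.73  0.    1.09 -0.29]
{'fx': 306.92592357453395, 'fy': 306.92592357453395, 'cx': 315.6541784299387, 'cy': 205.209824658868, 'R': array([[ 0.99406011,  0.10882186,  0.0015152 ],
       [ 0.10308584, -0.94594464,  0.30750942],
       [ 0.03489704, -0.30552665, -0.95154383]]), 't': array([-564.62164532, -193.85004377,  311.70119473])}
```

View pics/w1.png

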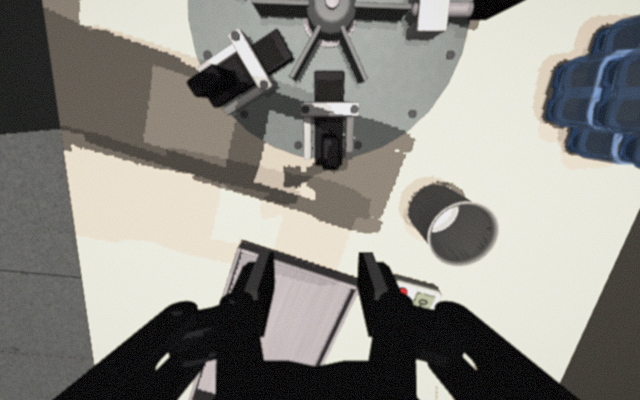

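View pics/t1.png

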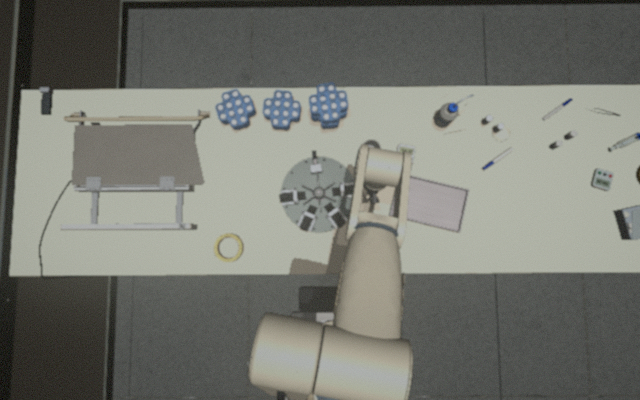

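Wrist view: chock 4's tab top is near (330,150), its bridge near (331,107) and the hub near (332,2). The beaker at (450,220) is well clear.

```bash
python3 - <<'E'
from h import *
f=np.load('w1.npz');c=cal(f)
p=f['p'];W=world(c,cv2.medianBlur(f['d'],3));z=W[...,2]
def cl(lo,hi,mn=60):
    m=((z>lo)&(z<hi)).astype(np.uint8); m[235:]=0
    n,l,s,ce=cv2.connectedComponentsWithStats(m)
    for i in range(1,n):
        if s[i,4]>=mn: q=W[l==i]; print(lo,s[i,4],ce[i].round(1),np.median(q,0).round(1))
cl(75,84);cl(44,50)
print('bridge',ray(c,(331,107),46),'exp',fan(85.5,0,270)); print('exp tab',fan(125,0,270))
print('tab',ray(c,(330,140),80))
cv2.imwrite('pics/w1c.png',cv2.resize(p[90:190,260:400,::-1],None,fx=5,fy=5,interpolation=2))
E
```

```text
75 107 [498.8   4.8] [703.5  63.9  79.6]
75 418 [613.7  90. ] [819.4  14.3  80.7]
75 743 [204.8  80.6] [476.4 -16.6  80.3]
75 580 [330.3 153.5] [588.3 -65.5  80.3]
75 194 [635.7 152. ] [859.8 -34.3  80.8]
75 512 [470.2 216.1] [ 734.8 -109.2   81.6]
44 386 [463.7   9. ] [691.5  68.4  46. ]
44 110 [279.4   8. ] [530.6  51.4  46.7]
44 103 [380.9  11.8] [619.8  58.3  46.7]
44 187 [631.2  33.3] [846.3  66.2  46.8]
44 927 [249.3  59.9] [505.5   7.   46.5]
44 91 [340.1  46.5] [588.4  31.3  47.1]
44 433 [580.2  90.1] [817.4  13.9  47.6]
44 816 [329.  109.5] [584.  -28.4  46.4]
44 164 [599.8 145.3] [856.4 -32.7  47. ]
44 134 [430.5 207.2] [ 699.5 -112.8   47.1]
44 91 [473.4 221.7] [ 754.2 -126.7   47. ]
bridge [[585.66604053 -25.92586035  46.        ]] exp [584.75599233 -30.36430433]
exp tab [589.17074902 -69.6168192 ]
tab [[586.57495791 -53.79750994  80.        ]]
```

View pics/w1c.png

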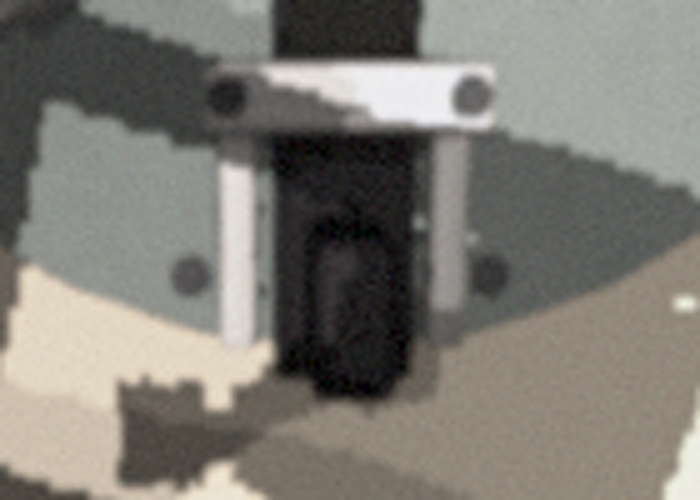

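>>> jog_arm --moves '[{"grip": 0, "translation": [0.018, 0.007, 0.01], "twist": [0, 0, 0]}, {"grip": 0, "translation": [0.018, 0.007, 0.02], "twist": [0, 0, 0]}, {"grip": 0, "translation": [0, 0, 0.03], "twist": [0, 0, 0]}, {"grip": 0, "translation": [0, 0, 0.03], "twist": [0, 0, 0]}, {"grip": 0, "translation": [0, 0, 0.03], "twist": [0, 0, 0]}, {"grip": 0, "translation": [0, 0, 0], "twist": [0, 0, 0]}]'

```text
clock: 3.12
eef_pos: [580.9, -73.1, 89.1]
tcp_rot: [-3.133, -0.002, 1.676]
contact_force: [-1.0, 0.4, -1.0]
opening: 0.498
```

```bash
python3 - <<'E'
from h import *
plan(fan(124,0,270),42,FY+np.pi/2)
E
```

```text
t 3.12 eef [580.9 -73.1  89.1] rot [-3.133e+00 -2.000e-03  1.676e+00] open 0.5 F [-1.   0.4 -1. ]
 twist_z -0.007 then tool dxyz mm [ 3.6  8.6 47.1] q [-0.13  0.47  1.82 -0.    0.86 -0.23]
```

>>> jog_arm --moves '[{"grip": 0, "translation": [0.0035, 0.0085, 0], "twist": [0, 0, -0.007]}, {"grip": 0, "translation": [0, 0, 0], "twist": [0, 0, 0]}]'

```text
clock: 3.28
eef_pos: [595.7, -68.6, 96.0]
tcp_rot: [3.139, 0.0, 1.683]
contact_force: [1.0, 0.5, 0.4]
opening: 0.501
```

```bash
python3 - <<'E'
from h import *
plan(fan(124,0,270),42,FY+np.pi/2)
E
```

```text
t 3.28 eef [595.7 -68.6  96. ] rot [3.139 0.    1.683] open 0.5 F [1.  0.5 0.4]
 twist_z 0.001 then tool dxyz mm [ 0.7 -6.7 54. ] q [-0.12  0.47  1.8   0.    0.87 -0.23]
```

>>> jog_arm --moves '[{"grip": 0, "translation": [0, -0.0065, 0], "twist": [0, 0, 0]}, {"grip": 0, "translation": [0, 0, 0], "twist": [0, 0, 0]}, {"grip": 0, "translation": [0, 0, 0], "twist": [0, 0, 0]}]'

```text
clock: 3.53
eef_pos: [587.5, -69.1, 95.7]
tcp_rot: [3.14, 0.0, 1.684]
contact_force: [-0.0, -0.4, 1.0]
opening: 0.503
```

```bash
python3 - <<'E'
from h import *
plan(fan(124,0,270),42,FY+np.pi/2)
E
```

```text
t 3.53 eef [587.5 -69.1  95.7] rot [3.14  0.    1.684] open 0.5 F [-0.  -0.4  1. ]
 twist_z 0.001 then tool dxyz mm [ 0.3  1.6 53.7] q [-0.12  0.46  1.82 -0.    0.86 -0.23]
```

>>> jog_arm --moves '[{"grip": 0, "translation": [0, 0.001, 0.018], "twist": [0, 0, 0]}, {"grip": 0, "translation": [0, 0, 0.018], "twist": [0, 0, 0]}, {"grip": 0, "translation": [0, 0, 0.0175], "twist": [0, 0, 0]}, {"grip": 0, "translation": [0, 0, 0], "twist": [0, 0, 0]}, {"grip": 1, "translation": [0, 0, 0], "twist": [0, 0, 0]}, {"grip": 1, "translation": [0, 0, 0], "twist": [0, 0, 0]}, {"grip": 1, "translation": [0, 0, 0], "twist": [0, 0, 0]}, {"grip": 1, "translation": [0, 0, 0], "twist": [0, 0, 0]}]' --squeeze 70

```text
clock: 4.2
eef_pos: [589.2, -68.9, 42.1]
tcp_rot: [3.14, 0.001, 1.684]
contact_force: [0.6, -0.3, 2.9]
opening: 0.178
```

```bash
python3 - <<'E'
from h import *
plan(fan(184,0,270),42,FY+np.pi/2)
E
```

```text
t 4.2 eef [589.2 -68.9  42.1] rot [3.140e+00 1.000e-03 1.684e+00] open 0.18 F [ 0.6 -0.3  2.9]
 twist_z 0.001 then tool dxyz mm [-59.7  -0.1   0.1] q [-0.12  0.54  1.84 -0.    0.76 -0.23]
```

>>> jog_arm --moves '[{"grip": 1, "translation": [-0.01, 0, 0], "twist": [0, 0, 0]}, {"grip": 1, "translation": [-0.01, 0, 0], "twist": [0, 0, 0]}, {"grip": 1, "translation": [-0.01, 0, 0], "twist": [0, 0, 0]}, {"grip": 1, "translation": [-0.01, 0, 0], "twist": [0, 0, 0]}, {"grip": 1, "translation": [-0.01, 0, 0], "twist": [0, 0, 0]}, {"grip": 1, "translation": [-0.01, 0, 0], "twist": [0, 0, 0]}, {"grip": 1, "translation": [-0.005, 0, 0], "twist": [0, 0, 0]}, {"grip": 1, "translation": [0, 0, 0], "twist": [0, 0, 0]}]'

```text
clock: 4.87
eef_pos: [596.4, -135.0, 41.8]
tcp_rot: [3.14, 0.001, 1.683]
contact_force: [-1.9, -1.1, 8.0]
opening: 0.178
```

```bash
python3 - <<'E'
from h import *
plan(fan(184,0,270),42,FY+np.pi/2)
grab('wrist','w2')
E
```

```text
t 4.87 eef [ 596.4 -135.    41.8] rot [3.140e+00 1.000e-03 1.683e+00] open 0.18 F [-1.9 -1.1  8. ]
 twist_z 0.0 then tool dxyz mm [ 6.7  0.1 -0.2] q [-0.22  0.56  1.79 -0.    0.78 -0.34]
```

View pics/w2.png

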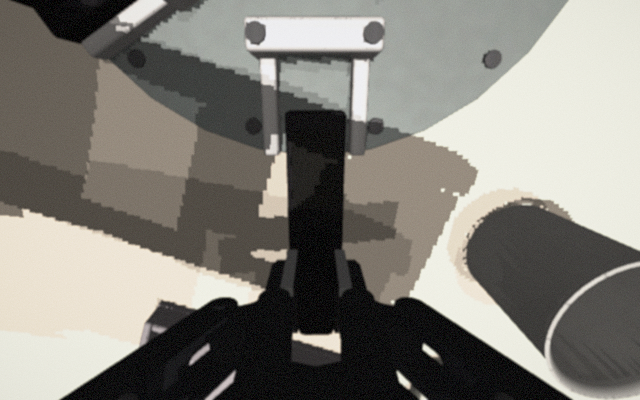

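>>> jog_arm --moves '[{"grip": 1, "translation": [0, 0, -0.015], "twist": [0, 0, 0]}, {"grip": 1, "translation": [0, 0, -0.02], "twist": [0, 0, 0]}, {"grip": 1, "translation": [0, 0, -0.025], "twist": [0, 0, 0]}, {"grip": 1, "translation": [0, 0, -0.025], "twist": [0, 0, 0]}, {"grip": 1, "translation": [0, 0, -0.025], "twist": [0, 0, -0.08]}, {"grip": 1, "translation": [0, 0, -0.01], "twist": [0, 0, -0.1]}, {"grip": 1, "translation": [0, 0, 0], "twist": [0, 0, -0.1]}, {"grip": 1, "translation": [0, 0, 0], "twist": [0, 0, -0.1]}, {"grip": 1, "translation": [0, 0, 0], "twist": [0, 0, -0.1]}, {"grip": 1, "translation": [0, 0, 0], "twist": [0, 0, -0.1]}]'

```text
clock: 5.75
eef_pos: [595.4, -134.0, 160.9]
tcp_rot: [-3.141, 0.0, 2.269]
contact_force: [-0.2, 0.1, -2.2]
opening: 0.179
```

>>> jog_arm --moves '[{"grip": 1, "translation": [0, 0, 0], "twist": [0, 0, -0.1]}, {"grip": 1, "translation": [0, 0, 0], "twist": [0, 0, -0.1]}, {"grip": 1, "translation": [0, 0, 0], "twist": [0, 0, -0.1]}, {"grip": 1, "translation": [0, 0, 0], "twist": [0, 0, -0.1]}, {"grip": 1, "translation": [0, 0, 0], "twist": [0, 0, -0.1]}, {"grip": 1, "translation": [0, 0, 0], "twist": [0, 0, -0.1]}, {"grip": 1, "translation": [0, 0, 0], "twist": [0, 0, -0.042]}, {"grip": 1, "translation": [0, 0, 0], "twist": [0, 0, 0]}, {"grip": 1, "translation": [0, 0, 0], "twist": [0, 0, 0]}]'

```text
clock: 6.5
eef_pos: [595.4, -133.8, 160.8]
tcp_rot: [-3.141, -0.0, 2.904]
contact_force: [-0.2, -0.1, -1.8]
opening: 0.174
```

```bash
python3 - <<'E'
from h import *
plan(tray(27.5,-84),36.5,TY+np.pi)
E
```

```text
t 6.5 eef [ 595.4 -133.8  160.8] rot [-3.141 -0.     2.904] open 0.17 F [-0.2 -0.1 -1.8]
 twist_z -0.003 then tool dxyz mm [ -19.4 -298.   124.3] q [-0.22  0.4   1.73 -0.    1.01 -1.56]
```

>>> jog_arm --moves '[{"grip": 1, "translation": [-0.002, -0.02, 0], "twist": [0, 0, 0]}, {"grip": 1, "translation": [-0.002, -0.034, 0], "twist": [0, 0, 0]}, {"grip": 1, "translation": [-0.002, -0.034, 0], "twist": [0, 0, 0]}, {"grip": 1, "translation": [-0.002, -0.034, 0], "twist": [0, 0, 0]}, {"grip": 1, "translation": [-0.002, -0.034, 0], "twist": [0, 0, 0]}, {"grip": 1, "translation": [-0.002, -0.034, 0], "twist": [0, 0, 0]}, {"grip": 1, "translation": [-0.002, -0.034, 0], "twist": [0, 0, 0]}, {"grip": 1, "translation": [-0.002, -0.034, 0], "twist": [0, 0, 0]}, {"grip": 1, "translation": [-0.002, -0.024, 0], "twist": [0, 0, 0]}, {"grip": 1, "translation": [-0.001, -0.016, 0], "twist": [0, 0, 0]}]'

```text
clock: 7.33
eef_pos: [543.5, -430.4, 160.7]
tcp_rot: [-3.141, 0.0, 2.902]
contact_force: [0.3, -0.2, -1.3]
opening: 0.178
```

>>> jog_arm --moves '[{"grip": 1, "translation": [0, 0, 0], "twist": [0, 0, 0]}, {"grip": 1, "translation": [0, 0, 0], "twist": [0, 0, 0]}]'

```text
clock: 7.5
eef_pos: [544.1, -427.7, 160.5]
tcp_rot: [3.141, -0.0, 2.904]
contact_force: [1.0, 0.4, -1.2]
opening: 0.178
```

```bash
python3 - <<'E'
from h import *
plan(tray(27.5,-84),36.5,TY+np.pi)
grab('wrist','w3');grab('scene','s3')
E
```

```text
t 7.5 eef [ 544.1 -427.7  160.5] rot [ 3.141 -0.     2.904] open 0.18 F [ 1.   0.4 -1.2]
 twist_z -0.003 then tool dxyz mm [ -0.9  -0.2 124. ] q [-0.67  0.52  1.54  0.    1.08 -2.  ]
```

View pics/w3.png

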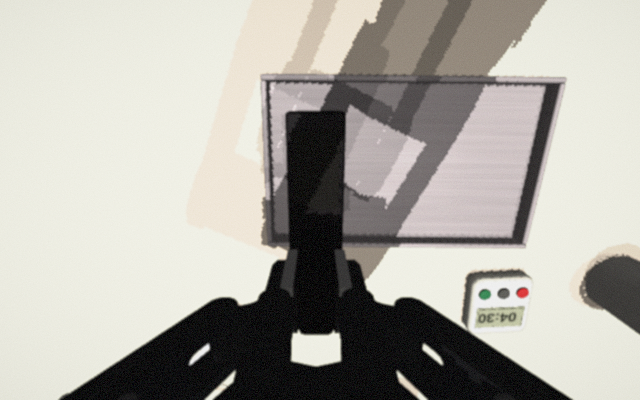

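View pics/s3.png

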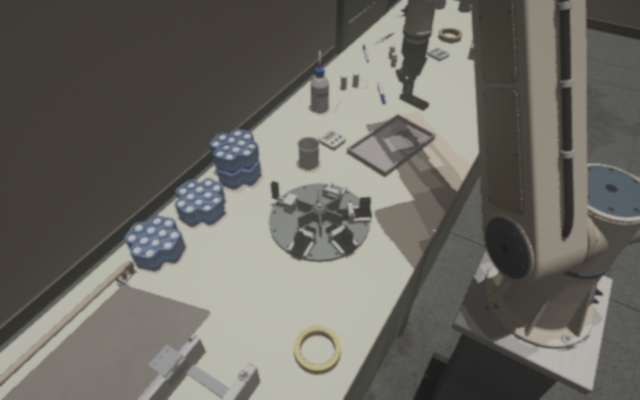

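Chock 4 is held over the left end of the tray. The tray rim corners are near (263,76), (565,78), (525,246) and (265,243).

```bash
python3 - <<'E'
from h import *
f=np.load('w3.npz');c=cal(f)
q=ray(c,[(263,76),(565,78),(525,246),(265,243)],24);print(q.round(1),q.mean(0).round(1))
for i in range(4):
    v=(q[(i+1)%4]-q[i])[:2];print(np.hypot(*v).round(1),np.degrees(np.arctan2(v[1],v[0])).round(1))
E
```

```text
[[ 434.1 -445.7   24. ]
 [ 495.8 -198.2   24. ]
 [ 647.1 -235.9   24. ]
 [ 582.4 -488.    24. ]] [ 539.8 -341.9   24. ]
255.0 76.0
156.0 -14.0
260.2 -104.4
154.1 164.1
```

>>> jog_arm --moves '[{"grip": 1, "translation": [-0.001, 0, 0.025], "twist": [0, 0, 0]}, {"grip": 1, "translation": [0, 0, 0.03], "twist": [0, 0, 0]}, {"grip": 1, "translation": [0, 0, 0.025], "twist": [0, 0, 0]}, {"grip": 1, "translation": [0, 0, 0.02], "twist": [0, 0, 0]}, {"grip": 1, "translation": [0, 0, 0.014], "twist": [0, 0, 0]}, {"grip": 1, "translation": [0, 0, 0], "twist": [0, 0, 0]}, {"grip": 1, "translation": [0, 0, 0.005], "twist": [0, 0, 0]}, {"grip": 1, "translation": [0, 0, 0.005], "twist": [0, 0, 0]}, {"grip": 1, "translation": [0, 0, 0], "twist": [0, 0, 0]}]'

```text
clock: 8.35
eef_pos: [545.8, -427.8, 37.1]
tcp_rot: [-3.141, 0.001, 2.906]
contact_force: [-0.4, 0.0, -1.1]
opening: 0.18
```

>>> jog_arm --moves '[{"grip": 1, "translation": [0, 0, 0.001], "twist": [0, 0, 0]}, {"grip": 0.3, "translation": [0, 0, 0], "twist": [0, 0, 0]}, {"grip": 0, "translation": [0, 0, 0], "twist": [0, 0, 0]}, {"grip": 0, "translation": [0, 0, 0], "twist": [0, 0, 0]}, {"grip": 0, "translation": [0, 0, 0], "twist": [0, 0, 0]}, {"grip": 0, "translation": [0, 0, -0.015], "twist": [0, 0, 0]}, {"grip": 0, "translation": [0, 0, -0.03], "twist": [0, 0, 0]}, {"grip": 0, "translation": [0, 0, -0.03], "twist": [0, 0, 0]}, {"grip": 0, "translation": [0, 0, -0.035], "twist": [0, 0, 0]}, {"grip": 0, "translation": [0, 0, -0.035], "twist": [0, 0, 0]}]'

```text
clock: 9.18
eef_pos: [545.1, -427.6, 183.3]
tcp_rot: [3.142, -0.0, 2.906]
contact_force: [1.3, -0.2, 0.2]
opening: 0.499
```

```bash
python3 - <<'E'
from h import *
grab('wrist','w4')
print(fan(125,0,210)); plan(fan(125,0,210),100,FY+np.radians(30))
E
```

```text
[474.61045351 -19.60743316]
t 9.23 eef [ 548.2 -430.   191.6] rot [-3.137  0.01   2.906] open 0.5 F [ 1.9 -2.   5.1]
 twist_z 2.27 then tool dxyz mm [ 184.4 -373.9   91.6] q [-0.67  0.49  1.51 -0.    1.13 -2.  ]
```

View pics/w4.png

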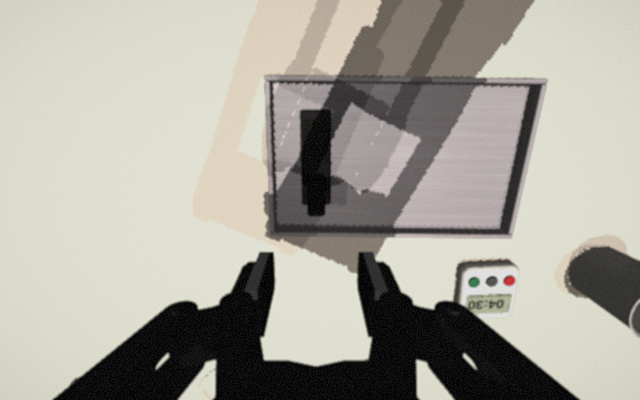

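>>> jog_arm --moves '[{"grip": 0, "translation": [0, 0, 0], "twist": [0, 0, 0.12]}, {"grip": 0, "translation": [0, 0, 0], "twist": [0, 0, 0.12]}, {"grip": 0, "translation": [0, 0, 0], "twist": [0, 0, 0.12]}, {"grip": 0, "translation": [0, 0, 0], "twist": [0, 0, 0.12]}, {"grip": 0, "translation": [0, 0, 0], "twist": [0, 0, 0.12]}, {"grip": 0, "translation": [0, 0, 0], "twist": [0, 0, 0.12]}, {"grip": 0, "translation": [0, 0, 0], "twist": [0, 0, 0.12]}, {"grip": 0, "translation": [0, 0, 0], "twist": [0, 0, 0.12]}, {"grip": 0, "translation": [0, 0, 0], "twist": [0, 0, 0.12]}, {"grip": 0, "translation": [0, 0, 0], "twist": [0, 0, 0.12]}]'

```text
clock: 10.07
eef_pos: [545.4, -427.9, 181.9]
tcp_rot: [3.141, 0.001, 1.7]
contact_force: [0.1, -0.5, 0.2]
opening: 0.498
```

>>> jog_arm --moves '[{"grip": 0, "translation": [0, 0, 0], "twist": [0, 0, 0.12]}, {"grip": 0, "translation": [0, 0, 0], "twist": [0, 0, 0.12]}, {"grip": 0, "translation": [0, 0, 0], "twist": [0, 0, 0.12]}, {"grip": 0, "translation": [0, 0, 0], "twist": [0, 0, 0.12]}, {"grip": 0, "translation": [0, 0, 0], "twist": [0, 0, 0.12]}, {"grip": 0, "translation": [0, 0, 0], "twist": [0, 0, 0.12]}, {"grip": 0, "translation": [0, 0, 0], "twist": [0, 0, 0.12]}, {"grip": 0, "translation": [0, 0, 0], "twist": [0, 0, 0.12]}, {"grip": 0, "translation": [0, 0, 0], "twist": [0, 0, 0.11]}]'

```text
clock: 10.82
eef_pos: [545.5, -427.9, 181.9]
tcp_rot: [3.141, -0.0, 0.63]
contact_force: [-0.5, -1.3, -0.8]
opening: 0.502
```

```bash
python3 - <<'E'
from h import *
plan(fan(145,0,210),180,FY+np.radians(30))
E
```

```text
t 10.82 eef [ 545.5 -427.9  181.9] rot [ 3.141 -0.     0.63 ] open 0.5 F [-0.5 -1.3 -0.8]
 twist_z -0.006 then tool dxyz mm [ 165.3 -370.6    1.9] q [-0.67  0.5   1.52 -0.    1.12  0.27]
```

>>> jog_arm --moves '[{"grip": 0, "translation": [0.008, -0.018, 0], "twist": [0, 0, -0.006]}, {"grip": 0, "translation": [0.014, -0.031, 0], "twist": [0, 0, 0]}, {"grip": 0, "translation": [0.014, -0.031, 0], "twist": [0, 0, 0]}, {"grip": 0, "translation": [0.014, -0.031, 0], "twist": [0, 0, 0]}, {"grip": 0, "translation": [0.014, -0.031, 0], "twist": [0, 0, 0]}, {"grip": 0, "translation": [0.014, -0.031, 0], "twist": [0, 0, 0]}, {"grip": 0, "translation": [0.014, -0.031, 0], "twist": [0, 0, 0]}, {"grip": 0, "translation": [0.014, -0.031, 0], "twist": [0, 0, 0]}, {"grip": 0, "translation": [0.014, -0.031, 0], "twist": [0, 0, 0]}, {"grip": 0, "translation": [0.014, -0.031, 0], "twist": [0, 0, 0]}]'

```text
clock: 11.65
eef_pos: [474.7, -108.3, 181.8]
tcp_rot: [3.14, -0.001, 0.642]
contact_force: [0.3, -0.3, 0.0]
opening: 0.499
```

>>> jog_arm --moves '[{"grip": 0, "translation": [0.014, -0.031, 0], "twist": [0, 0, 0]}, {"grip": 0, "translation": [0.011, -0.025, 0], "twist": [0, 0, 0]}, {"grip": 0, "translation": [0.007, -0.017, 0], "twist": [0, 0, 0]}, {"grip": 0, "translation": [0, 0, 0], "twist": [0, 0, 0]}, {"grip": 0, "translation": [0, 0, 0], "twist": [0, 0, 0]}]'

```text
clock: 12.07
eef_pos: [457.3, -31.5, 181.7]
tcp_rot: [3.14, -0.001, 0.644]
contact_force: [-0.1, -0.1, 0.3]
opening: 0.503
```

```bash
python3 - <<'E'
from h import *
plan(fan(124,0,210),42,FY+np.radians(30))
c,p,d=grab('wrist','w5')
W=world(c,cv2.medianBlur(d,3));z=W[...,2]
def cl(lo,hi,mn=100):
    m=((z>lo)&(z<hi)).astype(np.uint8); m[245:]=0
    n,l,s,ce=cv2.connectedComponentsWithStats(m)
    for i in range(1,n):
        if s[i,4]>=mn: q=W[l==i]; print(lo,s[i,4],ce[i].round(1),np.median(q,0).round(1))
cl(75,84);cl(44,50)
print(fan(125,0,210),fan(85.5,0,210))
E
```

```text
t 12.07 eef [457.3 -31.5 181.7] rot [ 3.14e+00 -1.00e-03  6.44e-01] open 0.5 F [-0.1 -0.1  0.3]
 twist_z 0.008 then tool dxyz mm [ 22.    0.8 139.7] q [-0.07  0.15  2.03 -0.    0.96  0.86]
75 399 [621.9  22.1] [ 694.7 -121.2   79.1]
75 913 [174.1  97.1] [462.3 105.5  80.4]
75 668 [314.  177.6] [475.9 -15.6  80.3]
44 353 [585.   26.8] [ 697.3 -117.5   47.2]
44 127 [258.4  17. ] [547.3  93.6  46.7]
44 114 [371.2  22.6] [598.6  18.7  46.8]
44 1124 [226.5  73.2] [497.2  92.   46.6]
44 1107 [403.3  75.4] [584.7 -27.4  46.4]
44 958 [314.4 127.6] [505.7   6.5  46.5]
[474.61045351 -19.60743316] [506.3967502    3.84211572]
```

View pics/w5.png

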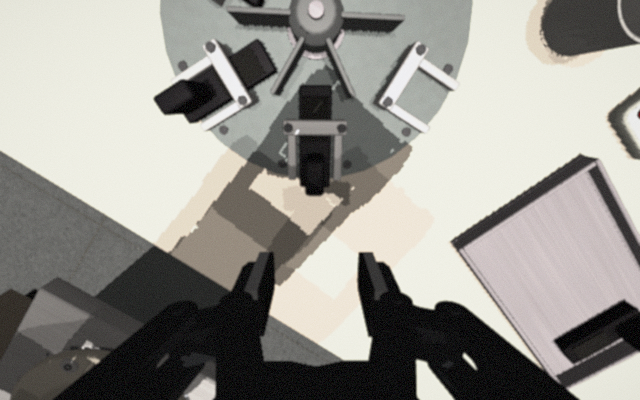

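>>> jog_arm --moves '[{"grip": 0, "translation": [0.011, 0, 0.02], "twist": [0, 0, 0.008]}, {"grip": 0, "translation": [0.011, -0.001, 0.03], "twist": [0, 0, 0]}, {"grip": 0, "translation": [0, 0, 0.03], "twist": [0, 0, 0]}, {"grip": 0, "translation": [0, 0, 0.012], "twist": [0, 0, 0]}, {"grip": 0, "translation": [0, 0, 0], "twist": [0, 0, 0]}, {"grip": 0, "translation": [0, 0, 0], "twist": [0, 0, 0]}]'

```text
clock: 12.62
eef_pos: [474.1, -19.0, 88.6]
tcp_rot: [-3.141, 0.001, 0.633]
contact_force: [0.5, -0.5, 0.8]
opening: 0.502
```

```bash
python3 - <<'E'
from h import *
plan(fan(124,0,210),42,FY+np.radians(30))
E
```

```text
t 12.62 eef [474.1 -19.   88.6] rot [-3.141e+00  1.000e-03  6.330e-01] open 0.5 F [ 0.5 -0.5  0.8]
 twist_z -0.003 then tool dxyz mm [ 1.   0.8 46.6] q [-0.04  0.32  2.07 -0.    0.75  0.9 ]
```

>>> jog_arm --moves '[{"grip": 0, "translation": [0.001, 0, 0.016], "twist": [0, 0, 0]}, {"grip": 0, "translation": [0, 0, 0.016], "twist": [0, 0, 0]}, {"grip": 0, "translation": [0, 0, 0.0145], "twist": [0, 0, 0]}, {"grip": 0, "translation": [0, 0, 0], "twist": [0, 0, 0]}, {"grip": 1, "translation": [0, 0, 0], "twist": [0, 0, 0]}, {"grip": 1, "translation": [0, 0, 0], "twist": [0, 0, 0]}, {"grip": 1, "translation": [0, 0, 0], "twist": [0, 0, 0]}, {"grip": 1, "translation": [0, 0, 0], "twist": [0, 0, 0]}]' --squeeze 70

```text
clock: 13.28
eef_pos: [475.8, -17.7, 43.5]
tcp_rot: [3.14, -0.002, 0.634]
contact_force: [-0.9, -1.2, 6.3]
opening: 0.178
```

>>> jog_arm --moves '[{"grip": 1, "translation": [-0.01, 0, 0], "twist": [0, 0, 0]}, {"grip": 1, "translation": [-0.01, 0, 0], "twist": [0, 0, 0]}, {"grip": 1, "translation": [-0.01, 0, 0], "twist": [0, 0, 0]}, {"grip": 1, "translation": [-0.01, 0, 0], "twist": [0, 0, 0]}, {"grip": 1, "translation": [-0.01, 0, 0], "twist": [0, 0, 0]}, {"grip": 1, "translation": [-0.01, 0, 0], "twist": [0, 0, 0]}, {"grip": 1, "translation": [-0.005, 0, 0], "twist": [0, 0, 0]}, {"grip": 1, "translation": [0, 0, 0], "twist": [0, 0, 0]}]'

```text
clock: 13.95
eef_pos: [422.2, -56.9, 43.1]
tcp_rot: [3.14, -0.001, 0.633]
contact_force: [-2.2, -3.8, 13.6]
opening: 0.177
```

```bash
python3 - <<'E'
from h import *
plan(fan(184,0,210),42,FY+np.radians(30))
grab('wrist','w6')
E
```

```text
t 13.95 eef [422.2 -56.9  43.1] rot [ 3.14e+00 -1.00e-03  6.33e-01] open 0.18 F [-2.2 -3.8 13.6]
 twist_z -0.002 then tool dxyz mm [5.3 1.1 1.1] q [-0.14  0.35  2.19 -0.    0.6   0.8 ]
```

View pics/w6.png

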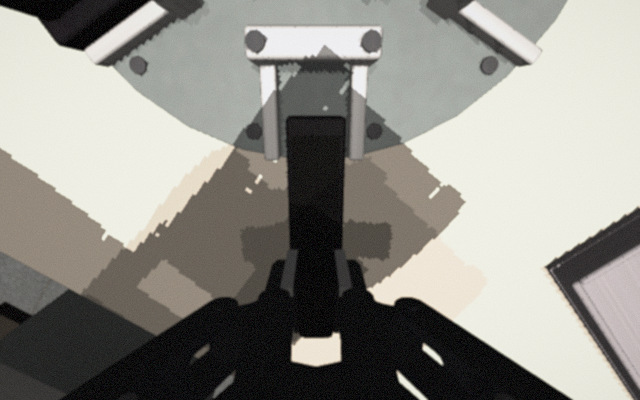

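>>> jog_arm --moves '[{"grip": 1, "translation": [0, 0, -0.015], "twist": [0, 0, 0]}, {"grip": 1, "translation": [0, 0, -0.025], "twist": [0, 0, 0]}, {"grip": 1, "translation": [0, 0, -0.03], "twist": [0, 0, 0.05]}, {"grip": 1, "translation": [0, 0, -0.03], "twist": [0, 0, 0.1]}, {"grip": 1, "translation": [0, 0, -0.03], "twist": [0, 0, 0.12]}, {"grip": 1, "translation": [0, 0, -0.015], "twist": [0, 0, 0.12]}, {"grip": 1, "translation": [0, 0, 0], "twist": [0, 0, 0.12]}, {"grip": 1, "translation": [0, 0, 0], "twist": [0, 0, 0.12]}, {"grip": 1, "translation": [0, 0, 0], "twist": [0, 0, 0.12]}, {"grip": 1, "translation": [0, 0, 0], "twist": [0, 0, 0.12]}]'

```text
clock: 14.83
eef_pos: [421.1, -56.3, 187.1]
tcp_rot: [3.141, 0.001, -0.242]
contact_force: [0.1, 0.1, -1.0]
opening: 0.179
```

```bash
python3 - <<'E'
from h import *
plan(tray(-27.5,-28),36,TY)
E
```

```text
t 14.83 eef [421.1 -56.3 187.1] rot [ 3.141e+00  1.000e-03 -2.420e-01] open 0.18 F [ 0.1  0.1 -1. ]
 twist_z -0.007 then tool dxyz mm [151.9 276.8 151.1] q [-0.14  0.09  2.08 -0.    0.97  1.68]
```

>>> jog_arm --moves '[{"grip": 1, "translation": [0.01, 0.018, 0], "twist": [0, 0, -0.007]}, {"grip": 1, "translation": [0.017, 0.031, 0], "twist": [0, 0, 0]}, {"grip": 1, "translation": [0.017, 0.031, 0], "twist": [0, 0, 0]}, {"grip": 1, "translation": [0.017, 0.031, 0], "twist": [0, 0, 0]}, {"grip": 1, "translation": [0.017, 0.031, 0], "twist": [0, 0, 0]}, {"grip": 1, "translation": [0.017, 0.031, 0], "twist": [0, 0, 0]}, {"grip": 1, "translation": [0.017, 0.031, 0], "twist": [0, 0, 0]}, {"grip": 1, "translation": [0.017, 0.031, 0], "twist": [0, 0, 0]}, {"grip": 1, "translation": [0.014, 0.026, 0], "twist": [0, 0, 0]}, {"grip": 1, "translation": [0.008, 0.016, 0], "twist": [0, 0, 0]}]'

```text
clock: 15.67
eef_pos: [505.7, -363.1, 186.7]
tcp_rot: [3.141, 0.001, -0.23]
contact_force: [0.0, 1.2, 0.1]
opening: 0.18
```

>>> jog_arm --moves '[{"grip": 1, "translation": [0, 0, 0.025], "twist": [0, 0, 0]}, {"grip": 1, "translation": [0, 0, 0.03], "twist": [0, 0, 0]}, {"grip": 1, "translation": [0, 0, 0.015], "twist": [0, 0, 0]}, {"grip": 1, "translation": [0, 0, 0], "twist": [0, 0, 0]}, {"grip": 1, "translation": [0, 0, 0], "twist": [0, 0, 0]}]'

```text
clock: 16.08
eef_pos: [505.0, -359.6, 116.5]
tcp_rot: [-3.141, 0.003, -0.229]
contact_force: [-0.3, -0.1, 0.1]
opening: 0.179
```

```bash
python3 - <<'E'
from h import *
plan(tray(-27.5,-28),36,TY)
grab('wrist','w7')
E
```

```text
t 16.08 eef [ 505.  -359.6  116.5] rot [-3.141e+00  3.000e-03 -2.290e-01] open 0.18 F [-0.3 -0.1  0.1]
 twist_z 0.006 then tool dxyz mm [-0.3  1.3 80.5] q [-0.62  0.47  1.74 -0.    0.94  1.18]
```

View pics/w7.png

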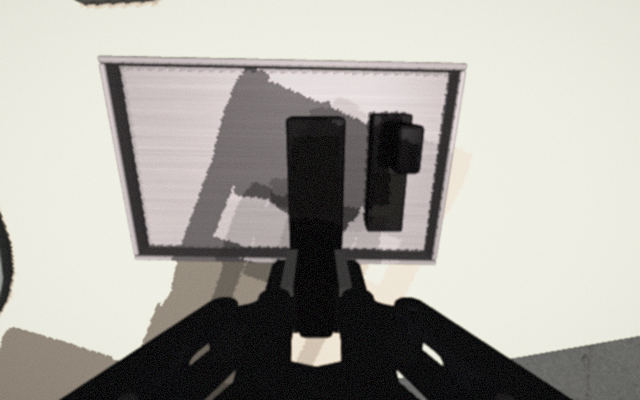

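>>> jog_arm --moves '[{"grip": 1, "translation": [0, 0, 0.02], "twist": [0, 0, 0.006]}, {"grip": 1, "translation": [0, 0, 0.025], "twist": [0, 0, 0]}, {"grip": 1, "translation": [0, 0, 0.02], "twist": [0, 0, 0]}, {"grip": 1, "translation": [0, 0, 0.01], "twist": [0, 0, 0]}, {"grip": 1, "translation": [0, 0, 0.003], "twist": [0, 0, 0]}, {"grip": 1, "translation": [0, 0, 0.001], "twist": [0, 0, 0]}, {"grip": 1, "translation": [0, 0, 0], "twist": [0, 0, 0]}]'

```text
clock: 16.72
eef_pos: [507.2, -360.6, 39.6]
tcp_rot: [3.141, -0.002, -0.235]
contact_force: [-0.3, 0.4, -1.1]
opening: 0.182
```

>>> jog_arm --moves '[{"grip": 1, "translation": [0, 0, 0.001], "twist": [0, 0, 0]}, {"grip": 0.3, "translation": [0, 0, 0], "twist": [0, 0, 0]}, {"grip": 0, "translation": [0, 0, 0], "twist": [0, 0, 0]}, {"grip": 0, "translation": [0, 0, 0], "twist": [0, 0, 0]}, {"grip": 0, "translation": [0, 0, 0], "twist": [0, 0, 0]}, {"grip": 0, "translation": [0, 0, -0.015], "twist": [0, 0, 0]}, {"grip": 0, "translation": [0, 0, -0.03], "twist": [0, 0, 0]}, {"grip": 0, "translation": [0, 0, -0.03], "twist": [0, 0, 0]}, {"grip": 0, "translation": [0, 0, -0.035], "twist": [0, 0, 0]}, {"grip": 0, "translation": [0, 0, -0.035], "twist": [0, 0, 0]}]'

```text
clock: 17.55
eef_pos: [506.1, -359.8, 183.5]
tcp_rot: [-3.141, 0.001, -0.235]
contact_force: [0.4, -0.5, 0.1]
opening: 0.498
```

```bash
python3 - <<'E'
from h import *
grab('wrist','w8')
plan(fan(145,0,150),180,FY-np.radians(30))
E
```

```text
t 17.6 eef [ 509.3 -362.   191.2] rot [ 3.138 -0.008 -0.235] open 0.5 F [ 3.2 -1.4  5.2]
 twist_z 0.176 then tool dxyz mm [-251.3 -408.2   11.2] q [-0.62  0.39  1.68  0.    1.07  1.19]
```

View pics/w8.png

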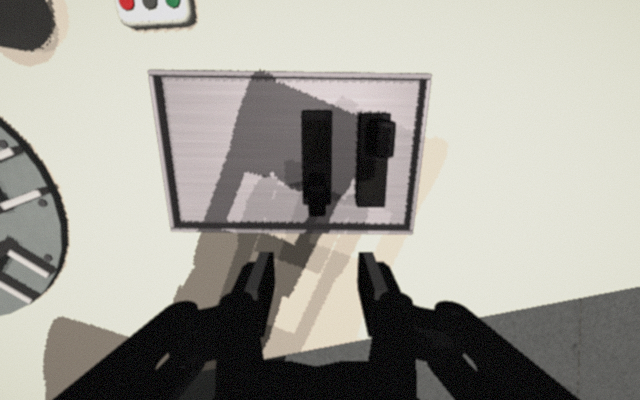

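>>> jog_arm --moves '[{"grip": 0, "translation": [0, 0, 0], "twist": [0, 0, 0.088]}, {"grip": 0, "translation": [0, 0, 0], "twist": [0, 0, 0.088]}, {"grip": 0, "translation": [-0.01, -0.016, 0], "twist": [0, 0, 0]}, {"grip": 0, "translation": [-0.018, -0.029, 0], "twist": [0, 0, 0]}, {"grip": 0, "translation": [-0.018, -0.029, 0], "twist": [0, 0, 0]}, {"grip": 0, "translation": [-0.018, -0.029, 0], "twist": [0, 0, 0]}, {"grip": 0, "translation": [-0.018, -0.029, 0], "twist": [0, 0, 0]}, {"grip": 0, "translation": [-0.018, -0.029, 0], "twist": [0, 0, 0]}, {"grip": 0, "translation": [-0.018, -0.029, 0], "twist": [0, 0, 0]}, {"grip": 0, "translation": [-0.018, -0.029, 0], "twist": [0, 0, 0]}]'

```text
clock: 18.43
eef_pos: [468.9, -103.5, 182.3]
tcp_rot: [-3.141, -0.0, -0.412]
contact_force: [0.3, 0.5, 0.7]
opening: 0.5
```

>>> jog_arm --moves '[{"grip": 0, "translation": [-0.018, -0.029, 0], "twist": [0, 0, 0]}, {"grip": 0, "translation": [-0.018, -0.029, 0], "twist": [0, 0, 0]}, {"grip": 0, "translation": [-0.018, -0.029, 0], "twist": [0, 0, 0]}, {"grip": 0, "translation": [-0.018, -0.029, 0], "twist": [0, 0, 0]}, {"grip": 0, "translation": [-0.018, -0.029, 0], "twist": [0, 0, 0]}, {"grip": 0, "translation": [-0.016, -0.026, 0], "twist": [0, 0, 0]}, {"grip": 0, "translation": [-0.009, -0.016, 0], "twist": [0, 0, 0]}, {"grip": 0, "translation": [0, 0, 0], "twist": [0, 0, 0]}, {"grip": 0, "translation": [0, 0, 0], "twist": [0, 0, 0]}]'

```text
clock: 19.18
eef_pos: [438.6, 113.1, 182.3]
tcp_rot: [3.142, -0.0, -0.409]
contact_force: [-0.1, -0.8, 0.3]
opening: 0.499
```

```bash
cat >> h.py <<'E'
def clus(c,d,ranges=((75,84),(44,50)),mn=100,vmax=245):
    W=world(c,cv2.medianBlur(d,3));z=W[...,2]
    for lo,hi in ranges:
        m=((z>lo)&(z<hi)).astype(np.uint8); m[vmax:]=0
        n,l,s,ce=cv2.connectedComponentsWithStats(m)
        for i in range(1,n):
            if s[i,4]>=mn: q=W[l==i]; print(lo,s[i,4],ce[i].round(1),np.median(q,0).round(1))
E
python3 - <<'E'
from h import *
plan(fan(124,0,150),90,FY-np.radians(30))
c,p,d=grab('wrist','w9');clus(c,d)
print(fan(125,0,150),fan(85.5,0,150))
E
```

```text
t 19.18 eef [438.6 113.1 182.3] rot [ 3.142 -0.    -0.409] open 0.5 F [-0.1 -0.8  0.3]
 twist_z 0.003 then tool dxyz mm [24.6 -1.1 92.3] q [ 0.25  0.14  2.04 -0.    0.96  2.23]
75 904 [172.4  96.7] [560.6 179.   80.3]
75 701 [312.5 176.6] [462.4 106.6  80.4]
44 111 [257.6  16.3] [591.7  97.5  46.9]
44 114 [367.3  21. ] [554.6  19.4  47.4]
44 1132 [224.8  72.7] [566.2 141.7  46.5]
44 1116 [401.3  73.7] [506.6   6.3  46.4]
44 977 [313.  126.3] [496.8  91.4  46.5]
[460.63970449 104.60938604] [496.84075787  88.80642005]
```

View pics/w9.png

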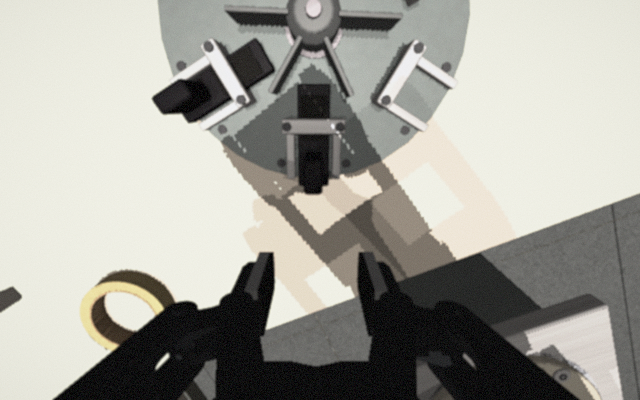

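>>> jog_arm --moves '[{"grip": 0, "translation": [0.012, -0.001, 0.02], "twist": [0, 0, 0.003]}, {"grip": 0, "translation": [0.012, -0.001, 0.03], "twist": [0, 0, 0]}, {"grip": 0, "translation": [0, 0, 0.03], "twist": [0, 0, 0]}, {"grip": 0, "translation": [0, 0, 0.012], "twist": [0, 0, 0]}, {"grip": 0, "translation": [0, 0, 0], "twist": [0, 0, 0]}, {"grip": 0, "translation": [0, 0, 0], "twist": [0, 0, 0]}]'

```text
clock: 19.73
eef_pos: [461.2, 103.5, 89.9]
tcp_rot: [3.14, 0.001, -0.416]
contact_force: [-0.2, 0.0, 0.4]
opening: 0.501
```

```bash
python3 - <<'E'
from h import *
plan(fan(124,0,150),42,FY-np.radians(30))
E
```

```text
t 19.73 eef [461.2 103.5  89.9] rot [ 3.14e+00  1.00e-03 -4.16e-01] open 0.5 F [-0.2  0.   0.4]
 twist_z -0.004 then tool dxyz mm [ 0.  -0.8 47.9] q [ 0.22  0.32  2.07 -0.    0.75  2.2 ]
```

>>> jog_arm --moves '[{"grip": 0, "translation": [0, -0.001, 0.016], "twist": [0, 0, -0.004]}, {"grip": 0, "translation": [0, 0, 0.016], "twist": [0, 0, 0]}, {"grip": 0, "translation": [0, 0, 0.0155], "twist": [0, 0, 0]}, {"grip": 0, "translation": [0, 0, 0], "twist": [0, 0, 0]}, {"grip": 1, "translation": [0, 0, 0], "twist": [0, 0, 0]}, {"grip": 1, "translation": [0, 0, 0], "twist": [0, 0, 0]}, {"grip": 1, "translation": [0, 0, 0], "twist": [0, 0, 0]}, {"grip": 1, "translation": [0, 0, 0], "twist": [0, 0, 0]}]' --squeeze 70

```text
clock: 20.4
eef_pos: [463.1, 105.6, 44.3]
tcp_rot: [-3.14, -0.002, -0.41]
contact_force: [-0.8, -0.6, 7.6]
opening: 0.18
```

>>> jog_arm --moves '[{"grip": 1, "translation": [-0.01, 0, 0], "twist": [0, 0, 0]}, {"grip": 1, "translation": [-0.01, 0, 0], "twist": [0, 0, 0]}, {"grip": 1, "translation": [-0.01, 0, 0], "twist": [0, 0, 0]}, {"grip": 1, "translation": [-0.01, 0, 0], "twist": [0, 0, 0]}, {"grip": 1, "translation": [-0.01, 0, 0], "twist": [0, 0, 0]}, {"grip": 1, "translation": [-0.01, 0, 0], "twist": [0, 0, 0]}, {"grip": 1, "translation": [-0.005, 0, 0], "twist": [0, 0, 0]}, {"grip": 1, "translation": [0, 0, 0], "twist": [0, 0, 0]}]'

```text
clock: 21.07
eef_pos: [402.3, 132.3, 43.9]
tcp_rot: [-3.14, -0.002, -0.41]
contact_force: [-2.1, 2.4, 13.9]
opening: 0.173
```

```bash
python3 - <<'E'
from h import *
plan(fan(184,0,150),42,FY-np.radians(30))
grab('wrist','w10')
E
```

```text
t 21.07 eef [402.3 132.3  43.9] rot [-3.14e+00 -2.00e-03 -4.10e-01] open 0.17 F [-2.1  2.4 13.9]
 twist_z 0.002 then tool dxyz mm [5.6 2.1 1.9] q [0.31 0.35 2.2  0.   0.59 2.29]
```

View pics/w10.png

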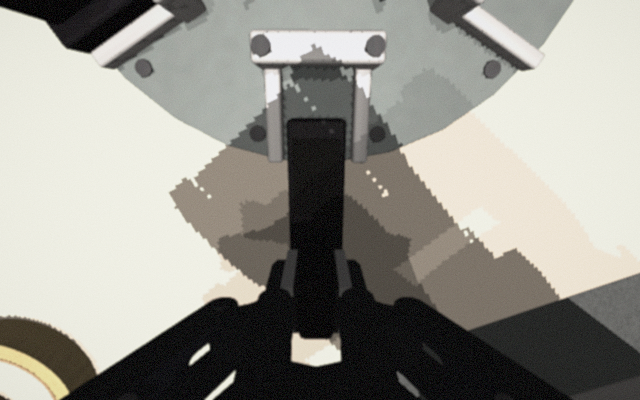

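>>> jog_arm --moves '[{"grip": 1, "translation": [0, 0, -0.015], "twist": [0, 0, 0]}, {"grip": 1, "translation": [0, 0, -0.025], "twist": [0, 0, 0]}, {"grip": 1, "translation": [0, 0, -0.03], "twist": [0, 0, -0.025]}, {"grip": 1, "translation": [0, 0, -0.03], "twist": [0, 0, -0.05]}, {"grip": 1, "translation": [0, 0, -0.03], "twist": [0, 0, -0.05]}, {"grip": 1, "translation": [0, 0, -0.015], "twist": [0, 0, -0.05]}, {"grip": 1, "translation": [0, 0, 0], "twist": [0, 0, 0]}]'

```text
clock: 21.7
eef_pos: [403.4, 132.2, 191.1]
tcp_rot: [-3.138, -0.005, -0.233]
contact_force: [-0.4, 0.6, -1.0]
opening: 0.176
```

```bash
python3 - <<'E'
from h import *
plan(tray(-27.5,28),36,TY)
E
```

```text
t 21.7 eef [403.4 132.2 191.1] rot [-3.138 -0.005 -0.233] open 0.18 F [-0.4  0.6 -1. ]
 twist_z 0.002 then tool dxyz mm [213.  400.  155.1] q [0.31 0.08 2.09 0.   0.97 2.12]
```

>>> jog_arm --moves '[{"grip": 1, "translation": [0.01, 0.018, 0], "twist": [0, 0, 0]}, {"grip": 1, "translation": [0.016, 0.03, 0], "twist": [0, 0, 0]}, {"grip": 1, "translation": [0.016, 0.03, 0], "twist": [0, 0, 0]}, {"grip": 1, "translation": [0.016, 0.03, 0], "twist": [0, 0, 0]}, {"grip": 1, "translation": [0.016, 0.03, 0], "twist": [0, 0, 0]}, {"grip": 1, "translation": [0.016, 0.03, 0], "twist": [0, 0, 0]}, {"grip": 1, "translation": [0.016, 0.03, 0], "twist": [0, 0, 0]}, {"grip": 1, "translation": [0.016, 0.03, 0], "twist": [0, 0, 0]}, {"grip": 1, "translation": [0.016, 0.03, 0], "twist": [0, 0, 0]}, {"grip": 1, "translation": [0.016, 0.03, 0], "twist": [0, 0, 0]}]'

```text
clock: 22.53
eef_pos: [483.9, -185.5, 186.4]
tcp_rot: [-3.141, 0.002, -0.237]
contact_force: [0.8, 0.1, -1.6]
opening: 0.177
```

>>> jog_arm --moves '[{"grip": 1, "translation": [0.016, 0.03, 0], "twist": [0, 0, 0]}, {"grip": 1, "translation": [0.016, 0.03, 0], "twist": [0, 0, 0]}, {"grip": 1, "translation": [0.016, 0.03, 0], "twist": [0, 0, 0]}, {"grip": 1, "translation": [0.011, 0.022, 0.01], "twist": [0, 0, 0]}, {"grip": 1, "translation": [0, 0, 0.025], "twist": [0, 0, 0]}, {"grip": 1, "translation": [0, 0, 0.025], "twist": [0, 0, 0]}, {"grip": 1, "translation": [0, 0, 0.015], "twist": [0, 0, 0]}, {"grip": 1, "translation": [0, 0, 0], "twist": [0, 0, 0]}, {"grip": 1, "translation": [0, 0, 0], "twist": [0, 0, 0]}]'

```text
clock: 23.28
eef_pos: [514.9, -306.1, 111.2]
tcp_rot: [-3.14, 0.004, -0.236]
contact_force: [0.3, -0.7, -0.8]
opening: 0.176
```

```bash
python3 - <<'E'
from h import *
plan(tray(-27.5,28),37,TY)
grab('wrist','w11')
E
```

```text
t 23.28 eef [ 514.9 -306.1  111.2] rot [-3.14   0.004 -0.236] open 0.18 F [ 0.3 -0.7 -0.8]
 twist_z -0.001 then tool dxyz mm [ 2.5 -0.4 74.2] q [-0.54  0.45  1.79  0.    0.91  1.27]
```

View pics/w11.png

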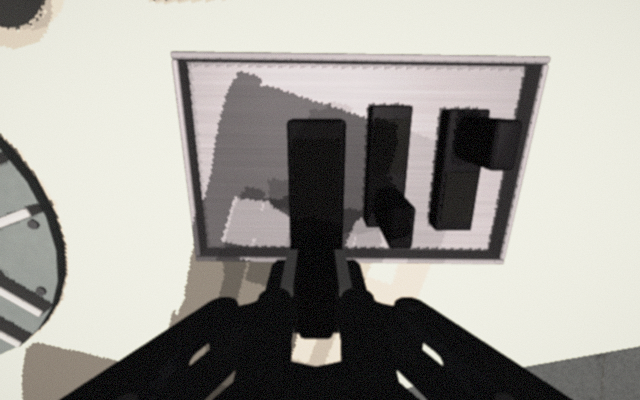

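>>> jog_arm --moves '[{"grip": 1, "translation": [0.002, 0, 0.02], "twist": [0, 0, 0]}, {"grip": 1, "translation": [0, 0, 0.025], "twist": [0, 0, 0]}, {"grip": 1, "translation": [0, 0, 0.018], "twist": [0, 0, 0]}, {"grip": 1, "translation": [0, 0, 0.006], "twist": [0, 0, 0]}, {"grip": 1, "translation": [0, 0, 0.003], "twist": [0, 0, 0]}, {"grip": 1, "translation": [0, 0, 0], "twist": [0, 0, 0]}, {"grip": 1, "translation": [0, 0, 0], "twist": [0, 0, 0]}]'

```text
clock: 23.92
eef_pos: [519.1, -308.1, 42.2]
tcp_rot: [3.141, -0.002, -0.235]
contact_force: [-0.4, 0.3, -0.8]
opening: 0.184
```

>>> jog_arm --moves '[{"grip": 1, "translation": [0, 0, 0.001], "twist": [0, 0, 0]}, {"grip": 0.3, "translation": [0, 0, 0], "twist": [0, 0, 0]}, {"grip": 0, "translation": [0, 0, 0], "twist": [0, 0, 0]}, {"grip": 0, "translation": [0, 0, 0], "twist": [0, 0, 0]}, {"grip": 0, "translation": [0, 0, 0], "twist": [0, 0, 0]}, {"grip": 0, "translation": [0, 0, -0.015], "twist": [0, 0, 0]}, {"grip": 0, "translation": [0, 0, -0.03], "twist": [0, 0, 0]}, {"grip": 0, "translation": [0, 0, -0.03], "twist": [0, 0, 0]}, {"grip": 0, "translation": [0, 0, -0.035], "twist": [0, 0, 0]}, {"grip": 0, "translation": [0, 0, -0.035], "twist": [0, 0, 0]}]'

```text
clock: 24.75
eef_pos: [517.7, -307.4, 186.0]
tcp_rot: [-3.141, 0.001, -0.235]
contact_force: [1.6, 0.1, 0.2]
opening: 0.501
```

```bash
python3 - <<'E'
from h import *
c,p,d=grab('wrist','w12');grab('top','t12')
plan(fan(105,0,90),200,FY+np.pi/2)
E
```

```text
t 24.85 eef [ 521.2 -309.5  191. ] rot [ 3.139 -0.009 -0.235] open 0.5 F [ 1.2 -0.2 -0.3]
 twist_z -1.918 then tool dxyz mm [460.8  94.4  -9. ] q [-0.54  0.36  1.72 -0.    1.05  1.27]
```

View pics/w12.png

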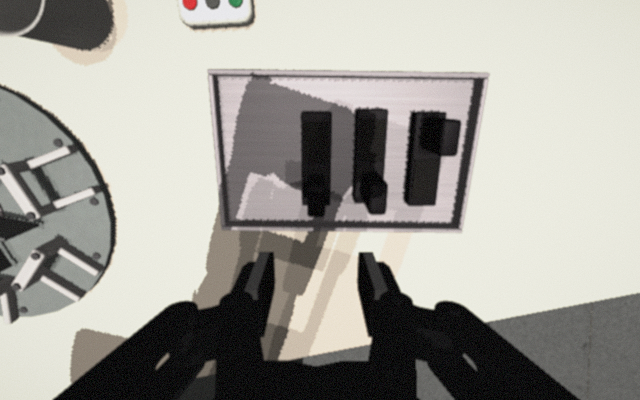

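View pics/t12.png

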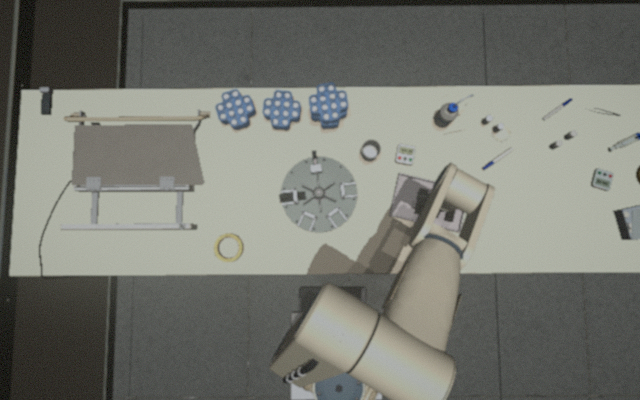

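>>> jog_arm --moves '[{"grip": 0, "translation": [0, 0, 0], "twist": [0, 0, -0.12]}, {"grip": 0, "translation": [0, 0, 0], "twist": [0, 0, -0.12]}, {"grip": 0, "translation": [0, 0, 0], "twist": [0, 0, -0.12]}, {"grip": 0, "translation": [0, 0, 0], "twist": [0, 0, -0.12]}, {"grip": 0, "translation": [0, 0, 0], "twist": [0, 0, -0.12]}, {"grip": 0, "translation": [0, 0, 0], "twist": [0, 0, -0.12]}, {"grip": 0, "translation": [0, 0, 0], "twist": [0, 0, -0.12]}, {"grip": 0, "translation": [0, 0, 0], "twist": [0, 0, -0.12]}, {"grip": 0, "translation": [0, 0, 0], "twist": [0, 0, -0.12]}, {"grip": 0, "translation": [0, 0, 0], "twist": [0, 0, -0.12]}]'

```text
clock: 25.68
eef_pos: [517.9, -307.5, 184.2]
tcp_rot: [-3.141, 0.0, 0.971]
contact_force: [-0.3, -0.3, 0.4]
opening: 0.5
```

>>> jog_arm --moves '[{"grip": 0, "translation": [0, 0, 0], "twist": [0, 0, -0.12]}, {"grip": 0, "translation": [0, 0, 0], "twist": [0, 0, -0.12]}, {"grip": 0, "translation": [0, 0, 0], "twist": [0, 0, -0.12]}, {"grip": 0, "translation": [0, 0, 0], "twist": [0, 0, -0.12]}, {"grip": 0, "translation": [0, 0, 0], "twist": [0, 0, -0.12]}, {"grip": 0, "translation": [0, 0, 0], "twist": [0, 0, -0.118]}]'

```text
clock: 26.18
eef_pos: [517.9, -307.5, 184.2]
tcp_rot: [-3.141, -0.0, 1.689]
contact_force: [-0.3, -0.4, 0.3]
opening: 0.503
```

```bash
python3 - <<'E'
from h import *
plan(fan(95,0,90),185,FY+np.pi/2)
E
```

```text
t 26.18 eef [ 517.9 -307.5  184.2] rot [-3.141 -0.     1.689] open 0.5 F [-0.3 -0.4  0.3]
 twist_z 0.006 then tool dxyz mm [448.4  97.4  -0.8] q [-0.54  0.37  1.73 -0.    1.05 -0.66]
```

>>> jog_arm --moves '[{"grip": 0, "translation": [0.01, 0.003, 0], "twist": [0, 0, 0.006]}, {"grip": 0, "translation": [0.033, 0.007, 0], "twist": [0, 0, 0]}, {"grip": 0, "translation": [0.033, 0.007, 0], "twist": [0, 0, 0]}, {"grip": 0, "translation": [0.033, 0.007, 0], "twist": [0, 0, 0]}, {"grip": 0, "translation": [0.033, 0.007, 0], "twist": [0, 0, 0]}, {"grip": 0, "translation": [0.033, 0.007, 0], "twist": [0, 0, 0]}, {"grip": 0, "translation": [0.033, 0.007, 0], "twist": [0, 0, 0]}, {"grip": 0, "translation": [0.033, 0.007, 0], "twist": [0, 0, 0]}, {"grip": 0, "translation": [0.033, 0.007, 0], "twist": [0, 0, 0]}, {"grip": 0, "translation": [0.033, 0.007, 0], "twist": [0, 0, 0]}]'

```text
clock: 27.02
eef_pos: [550.7, 6.9, 184.5]
tcp_rot: [-3.141, -0.0, 1.672]
contact_force: [1.1, -0.2, -0.6]
opening: 0.499
```

>>> jog_arm --moves '[{"grip": 0, "translation": [0.033, 0.007, 0], "twist": [0, 0, 0]}, {"grip": 0, "translation": [0.033, 0.007, 0], "twist": [0, 0, 0]}, {"grip": 0, "translation": [0.033, 0.007, 0], "twist": [0, 0, 0]}, {"grip": 0, "translation": [0.028, 0.006, 0], "twist": [0, 0, 0]}, {"grip": 0, "translation": [0.015, 0.004, 0], "twist": [0, 0, 0]}, {"grip": 0, "translation": [0, 0, 0], "twist": [0, 0, 0]}, {"grip": 0, "translation": [0, 0, 0], "twist": [0, 0, 0]}]'

```text
clock: 27.6
eef_pos: [566.6, 149.7, 184.4]
tcp_rot: [-3.141, 0.0, 1.676]
contact_force: [0.2, -0.2, -0.3]
opening: 0.5
```

```bash
python3 - <<'E'
from h import *
plan(fan(124,0,90),90,FY+np.pi/2)
c,p,d=grab('wrist','w13');clus(c,d)
print(fan(125,0,90),fan(85.5,0,90))
E
```

```text
t 27.6 eef [566.6 149.7 184.4] rot [-3.141  0.     1.676] open 0.5 F [ 0.2 -0.2 -0.3]
 twist_z -0.007 then tool dxyz mm [28.6 -2.  94.4] q [ 0.26  0.34  1.76 -0.    1.04  0.15]
75 702 [312.5 167.5] [561.2 181.2  80.2]
44 420 [589.6 170. ] [816.  199.6  47. ]
44 761 [313.1 201. ] [565.4 142.5  46.4]
44 163 [595.  228.7] [843.9 144.   47. ]
44 382 [245.3 231.6] [502.  103.6  46.3]
[561.22925098 178.8168192 ] [565.64400767 139.56430433]
```

View pics/w13.png

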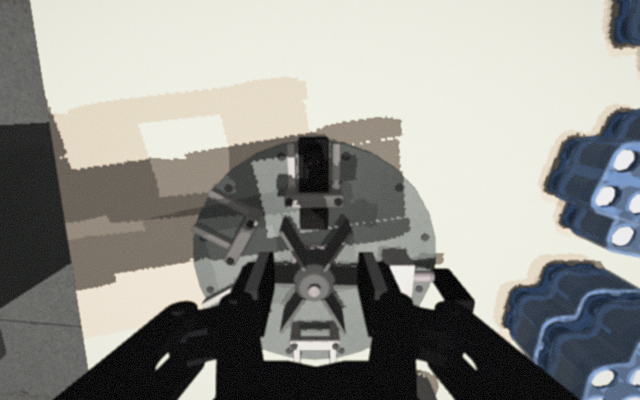

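>>> jog_arm --moves '[{"grip": 0, "translation": [0.014, -0.001, 0.02], "twist": [0, 0, -0.007]}, {"grip": 0, "translation": [0.014, -0.001, 0.03], "twist": [0, 0, 0]}, {"grip": 0, "translation": [0, 0, 0.03], "twist": [0, 0, 0]}, {"grip": 0, "translation": [0, 0, 0.014], "twist": [0, 0, 0]}, {"grip": 0, "translation": [0, 0, 0], "twist": [0, 0, 0]}, {"grip": 0, "translation": [0, 0, 0], "twist": [0, 0, 0]}]'

```text
clock: 28.15
eef_pos: [561.5, 175.4, 90.4]
tcp_rot: [-3.14, 0.001, 1.682]
contact_force: [0.1, 0.3, 2.1]
opening: 0.501
```

```bash
python3 - <<'E'
from h import *
plan(fan(125,0,90),42,FY+np.pi/2)
E
```

```text
t 28.15 eef [561.5 175.4  90.4] rot [-3.140e+00  1.000e-03  1.682e+00] open 0.5 F [0.1 0.3 2.1]
 twist_z -0.001 then tool dxyz mm [ 3.5  0.1 48.4] q [ 0.3   0.46  1.82 -0.    0.86  0.19]
```

>>> jog_arm --moves '[{"grip": 0, "translation": [0.003, 0, 0.016], "twist": [0, 0, 0]}, {"grip": 0, "translation": [0, 0, 0.016], "twist": [0, 0, 0]}, {"grip": 0, "translation": [0, 0, 0.016], "twist": [0, 0, 0]}, {"grip": 0, "translation": [0, 0, 0], "twist": [0, 0, 0]}, {"grip": 1, "translation": [0, 0, 0], "twist": [0, 0, 0]}, {"grip": 1, "translation": [0, 0, 0], "twist": [0, 0, 0]}, {"grip": 1, "translation": [0, 0, 0], "twist": [0, 0, 0]}, {"grip": 1, "translation": [0, 0, 0], "twist": [0, 0, 0]}]' --squeeze 70

```text
clock: 28.82
eef_pos: [562.6, 179.8, 44.2]
tcp_rot: [3.139, -0.0, 1.684]
contact_force: [-0.2, -0.5, 6.0]
opening: 0.174
```

>>> jog_arm --moves '[{"grip": 1, "translation": [0.01, 0, 0], "twist": [0, 0, 0]}, {"grip": 1, "translation": [0.01, 0, 0], "twist": [0, 0, 0]}, {"grip": 1, "translation": [0.01, 0, 0], "twist": [0, 0, 0]}, {"grip": 1, "translation": [0.01, 0, 0], "twist": [0, 0, 0]}, {"grip": 1, "translation": [0.01, 0, 0], "twist": [0, 0, 0]}, {"grip": 1, "translation": [0.01, 0, 0], "twist": [0, 0, 0]}, {"grip": 1, "translation": [0.005, 0, 0], "twist": [0, 0, 0]}, {"grip": 1, "translation": [0, 0, 0], "twist": [0, 0, 0]}]'

```text
clock: 29.48
eef_pos: [554.8, 245.9, 43.9]
tcp_rot: [3.14, -0.001, 1.685]
contact_force: [-1.7, 2.0, 6.7]
opening: 0.18
```

```bash
python3 - <<'E'
from h import *
plan(fan(188,0,90),42,FY+np.pi/2)
grab('wrist','w14')
E
```

```text
t 29.48 eef [554.8 245.9  43.9] rot [ 3.140e+00 -1.000e-03  1.685e+00] open 0.18 F [-1.7  2.   6.7]
 twist_z 0.002 then tool dxyz mm [-4.4 -1.1  1.9] q [0.41 0.55 1.8  0.   0.78 0.3 ]
```

View pics/w14.png

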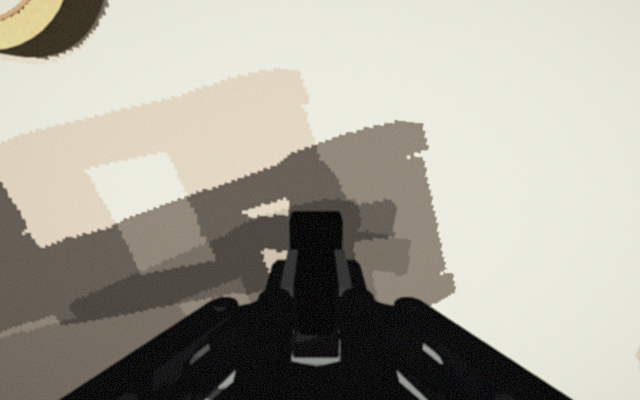

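Chock 1 is held and drawn out. Next I lift it to about 190 mm and turn it by -1.22 rad.

>>> jog_arm --moves '[{"grip": 1, "translation": [0, 0, -0.015], "twist": [0, 0, 0]}, {"grip": 1, "translation": [0, 0, -0.025], "twist": [0, 0, 0]}, {"grip": 1, "translation": [0, 0, -0.03], "twist": [0, 0, -0.05]}, {"grip": 1, "translation": [0, 0, -0.03], "twist": [0, 0, -0.1]}, {"grip": 1, "translation": [0, 0, -0.03], "twist": [0, 0, -0.12]}, {"grip": 1, "translation": [0, 0, -0.015], "twist": [0, 0, -0.12]}, {"grip": 1, "translation": [0, 0, 0], "twist": [0, 0, -0.12]}, {"grip": 1, "translation": [0, 0, 0], "twist": [0, 0, -0.12]}, {"grip": 1, "translation": [0, 0, 0], "twist": [0, 0, -0.12]}, {"grip": 1, "translation": [0, 0, 0], "twist": [0, 0, -0.12]}]'

```text
clock: 30.37
eef_pos: [554.1, 244.7, 188.2]
tcp_rot: [3.141, -0.0, 2.56]
contact_force: [-0.1, -0.2, -0.8]
opening: 0.177
```

>>> jog_arm --moves '[{"grip": 1, "translation": [0, 0, 0], "twist": [0, 0, -0.12]}, {"grip": 1, "translation": [0, 0, 0], "twist": [0, 0, -0.12]}, {"grip": 1, "translation": [0, 0, 0], "twist": [0, 0, -0.11]}, {"grip": 1, "translation": [0, 0, 0], "twist": [0, 0, 0]}]'

```text
clock: 30.7
eef_pos: [554.0, 244.7, 187.9]
tcp_rot: [3.141, -0.0, 2.909]
contact_force: [0.2, -0.3, -0.8]
opening: 0.178
```

```bash
python3 - <<'E'
from h import *
plan(tray(-27.5,84),110,TY+np.pi)
E
```

```text
t 30.7 eef [554.  244.7 187.9] rot [ 3.141 -0.     2.909] open 0.18 F [ 0.2 -0.3 -0.8]
 twist_z 0.002 then tool dxyz mm [ -92.8 -488.4   77.9] q [ 0.41  0.37  1.72  0.    1.06 -0.93]
```

>>> jog_arm --moves '[{"grip": 1, "translation": [-0.002, -0.01, 0], "twist": [0, 0, 0]}, {"grip": 1, "translation": [-0.006, -0.033, 0], "twist": [0, 0, 0]}, {"grip": 1, "translation": [-0.006, -0.033, 0], "twist": [0, 0, 0]}, {"grip": 1, "translation": [-0.006, -0.033, 0], "twist": [0, 0, 0]}, {"grip": 1, "translation": [-0.006, -0.033, 0], "twist": [0, 0, 0]}, {"grip": 1, "translation": [-0.006, -0.033, 0], "twist": [0, 0, 0]}, {"grip": 1, "translation": [-0.006, -0.033, 0], "twist": [0, 0, 0]}, {"grip": 1, "translation": [-0.006, -0.033, 0], "twist": [0, 0, 0]}, {"grip": 1, "translation": [-0.006, -0.033, 0], "twist": [0, 0, 0]}, {"grip": 1, "translation": [-0.006, -0.033, 0], "twist": [0, 0, 0]}]'

```text
clock: 31.53
eef_pos: [535.7, -69.2, 188.0]
tcp_rot: [-3.142, 0.0, 2.899]
contact_force: [0.2, -0.9, -1.3]
opening: 0.177
```

>>> jog_arm --moves '[{"grip": 1, "translation": [-0.006, -0.033, 0], "twist": [0, 0, 0]}, {"grip": 1, "translation": [-0.006, -0.033, 0], "twist": [0, 0, 0]}, {"grip": 1, "translation": [-0.006, -0.033, 0], "twist": [0, 0, 0]}, {"grip": 1, "translation": [-0.006, -0.033, 0], "twist": [0, 0, 0]}, {"grip": 1, "translation": [-0.006, -0.033, 0], "twist": [0, 0, 0]}, {"grip": 1, "translation": [-0.007, -0.016, 0], "twist": [0, 0, 0]}, {"grip": 1, "translation": [0, 0, 0], "twist": [0, 0, 0]}, {"grip": 1, "translation": [0, 0, 0], "twist": [0, 0, 0]}]'

```text
clock: 32.2
eef_pos: [529.4, -252.5, 187.7]
tcp_rot: [3.141, -0.0, 2.9]
contact_force: [-0.3, -0.1, -0.7]
opening: 0.176
```

```bash
python3 - <<'E'
from h import *
plan(tray(-27.5,84),37,TY+np.pi)
grab('wrist','w15')
E
```

```text
t 32.2 eef [ 529.4 -252.5  187.7] rot [ 3.141 -0.     2.9  ] open 0.18 F [-0.3 -0.1 -0.7]
 twist_z -0.007 then tool dxyz mm [ -0.9   0.8 150.7] q [-0.45  0.34  1.76  0.    1.04 -1.78]
```

View pics/w15.png

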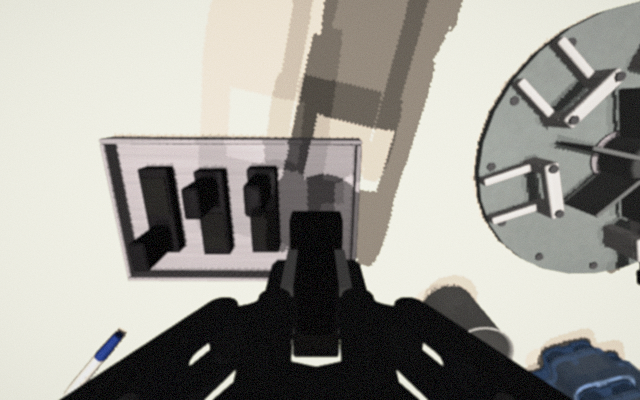

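>>> jog_arm --moves '[{"grip": 1, "translation": [0, 0, 0.025], "twist": [0, 0, -0.007]}, {"grip": 1, "translation": [0, 0, 0.03], "twist": [0, 0, 0]}, {"grip": 1, "translation": [0, 0, 0.03], "twist": [0, 0, 0]}, {"grip": 1, "translation": [0, 0, 0.025], "twist": [0, 0, 0]}, {"grip": 1, "translation": [0, 0, 0.02], "twist": [0, 0, 0]}, {"grip": 1, "translation": [0, 0, 0.012], "twist": [0, 0, 0]}, {"grip": 1, "translation": [0, 0, 0.006], "twist": [0, 0, 0]}, {"grip": 1, "translation": [0, 0, 0], "twist": [0, 0, 0]}, {"grip": 1, "translation": [0, 0, 0], "twist": [0, 0, 0]}]'

```text
clock: 33.0
eef_pos: [530.3, -251.6, 40.5]
tcp_rot: [-3.142, 0.001, 2.911]
contact_force: [0.8, -0.8, -0.7]
opening: 0.182
```

>>> jog_arm --moves '[{"grip": 1, "translation": [0, 0, 0.001], "twist": [0, 0, 0]}, {"grip": 0.3, "translation": [0, 0, 0], "twist": [0, 0, 0]}, {"grip": 0, "translation": [0, 0, 0], "twist": [0, 0, 0]}, {"grip": 0, "translation": [0, 0, 0], "twist": [0, 0, 0]}, {"grip": 0, "translation": [0, 0, 0], "twist": [0, 0, 0]}, {"grip": 0, "translation": [0, 0, -0.015], "twist": [0, 0, 0]}, {"grip": 0, "translation": [0, 0, -0.03], "twist": [0, 0, 0]}, {"grip": 0, "translation": [0, 0, -0.03], "twist": [0, 0, 0]}, {"grip": 0, "translation": [0, 0, -0.035], "twist": [0, 0, 0]}, {"grip": 0, "translation": [0, 0, -0.035], "twist": [0, 0, 0]}]'

```text
clock: 33.83
eef_pos: [529.3, -251.7, 185.1]
tcp_rot: [3.141, -0.001, 2.911]
contact_force: [0.6, -0.1, 0.4]
opening: 0.5
```

```bash
python3 - <<'E'
from h import *
c,p,d=grab('wrist','w16');print(r.sense()['clock'])
plan(fan(60,-60),200,FY+np.pi/2)
E
```

```text
33.8833
t 33.88 eef [ 532.8 -253.4  192.5] rot [-3.14   0.009  2.911] open 0.5 F [1.6 0.1 5.6]
 twist_z 1.228 then tool dxyz mm [241.3 136.6  -7.5] q [-0.45  0.33  1.75  0.    1.04 -1.79]
```

View pics/w16.png

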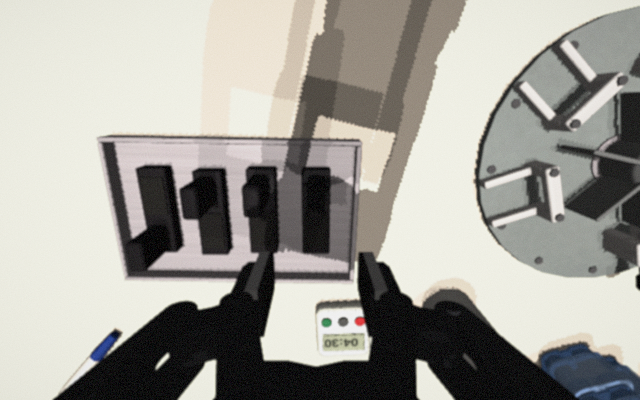

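```bash
python3 - <<'E'
from h import *
c,p,d=grab('top','t16')
# blade angle: unwrap heights
W=world(c,d);z=W[...,2];q=W[(z>40)&(z<64)][:, :2]-FC
rr=np.hypot(*q.T);q=q[(rr>28)&(rr<66)]
a=np.arctan2(q[:,1],q[:,0])-FY
print(len(a),'theta',np.angle(np.exp(6j*a).mean())/6,abs(np.exp(6j*a).mean()))
cc=p[140:250,260:370,::-1];cv2.imwrite('pics/t16c.png',cv2.resize(cc,None,fx=5,fy=5,interpolation=2))
E
```

```text
85 theta -0.03529828049909354 0.9811190628677403
```

View pics/t16c.png

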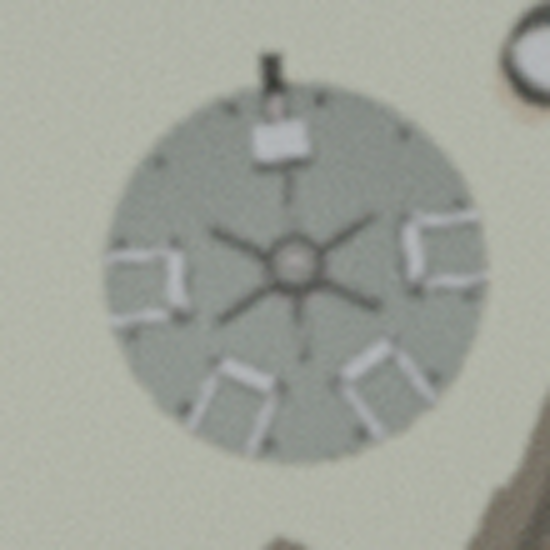

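>>> jog_arm --moves '[{"grip": 1, "translation": [0, 0, 0], "twist": [0, 0, 0.12]}, {"grip": 1, "translation": [0, 0, 0], "twist": [0, 0, 0.12]}, {"grip": 1, "translation": [0, 0, 0], "twist": [0, 0, 0.12]}, {"grip": 1, "translation": [0, 0, 0], "twist": [0, 0, 0.12]}, {"grip": 1, "translation": [0, 0, 0], "twist": [0, 0, 0.12]}, {"grip": 1, "translation": [0, 0, 0], "twist": [0, 0, 0.12]}, {"grip": 1, "translation": [0, 0, 0], "twist": [0, 0, 0.12]}, {"grip": 1, "translation": [0, 0, 0], "twist": [0, 0, 0.12]}, {"grip": 1, "translation": [0, 0, 0], "twist": [0, 0, 0.12]}, {"grip": 1, "translation": [0, 0, 0], "twist": [0, 0, 0.12]}]'

```text
clock: 34.77
eef_pos: [529.5, -251.8, 183.3]
tcp_rot: [-3.141, -0.0, 1.705]
contact_force: [-0.2, 0.2, -0.8]
opening: -0.001
```

```bash
python3 - <<'E'
from h import *
plan(fan(52,-26),150,FY+np.pi/2)
E
```

```text
t 34.77 eef [ 529.5 -251.8  183.3] rot [-3.141 -0.     1.705] open -0.0 F [-0.2  0.2 -0.8]
 twist_z 0.022 then tool dxyz mm [273.4 131.7  33.3] q [-0.45  0.34  1.76  0.    1.03 -0.58]
```

>>> jog_arm --moves '[{"grip": 1, "translation": [0.016, 0.008, 0], "twist": [0, 0, 0.022]}, {"grip": 1, "translation": [0.03, 0.0145, 0], "twist": [0, 0, 0]}, {"grip": 1, "translation": [0.03, 0.0145, 0], "twist": [0, 0, 0]}, {"grip": 1, "translation": [0.03, 0.0145, 0], "twist": [0, 0, 0]}, {"grip": 1, "translation": [0.03, 0.0145, 0], "twist": [0, 0, 0]}, {"grip": 1, "translation": [0.03, 0.0145, 0], "twist": [0, 0, 0]}, {"grip": 1, "translation": [0.03, 0.0145, 0], "twist": [0, 0, 0]}, {"grip": 1, "translation": [0.03, 0.0145, 0], "twist": [0, 0, 0]}, {"grip": 1, "translation": [0.03, 0.0145, 0.01], "twist": [0, 0, 0]}, {"grip": 1, "translation": [0.017, 0.008, 0.02], "twist": [0, 0, 0]}]'

```text
clock: 35.6
eef_pos: [630.8, 38.1, 155.4]
tcp_rot: [3.137, -0.0, 1.69]
contact_force: [-0.4, -0.2, -0.2]
opening: -0.001
```

>>> jog_arm --moves '[{"grip": 1, "translation": [0, 0, 0.02], "twist": [0, 0, 0]}, {"grip": 1, "translation": [0, 0, 0.02], "twist": [0, 0, 0]}, {"grip": 1, "translation": [0, 0, 0], "twist": [0, 0, 0]}, {"grip": 1, "translation": [0, 0, 0], "twist": [0, 0, 0]}]'

```text
clock: 35.93
eef_pos: [627.3, 34.9, 112.6]
tcp_rot: [-3.139, -0.0, 1.689]
contact_force: [0.8, 0.4, 0.6]
opening: -0.004
```

```bash
python3 - <<'E'
from h import *
plan(fan(52,-26),46,FY+np.pi/2)
c,p,d=grab('wrist','w17')
E
```

```text
t 35.93 eef [627.3  34.9 112.6] rot [-3.139 -0.     1.689] open -0.0 F [0.8 0.4 0.6]
 twist_z 0.006 then tool dxyz mm [-0.6  2.5 66.6] q [ 0.05  0.49  1.72 -0.    0.94 -0.06]
```

View pics/w17.png

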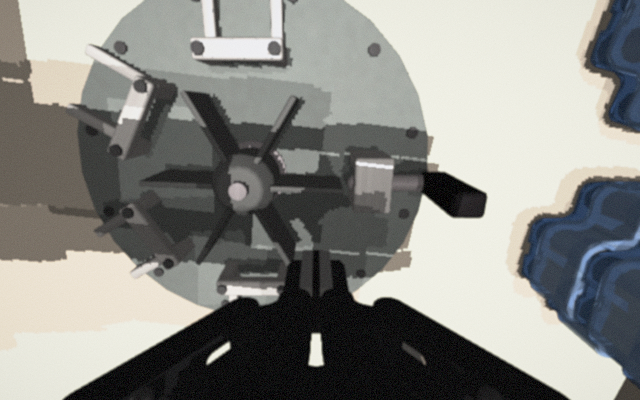

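The fingertips at (316,280) sit above the gap between the blade by the bolt housing (about (320,185)) and the lower-right one (about (275,235)). I'll lower them.

>>> jog_arm --moves '[{"grip": 1, "translation": [0, 0.002, 0.02], "twist": [0, 0, 0.006]}, {"grip": 1, "translation": [0, 0, 0.02], "twist": [0, 0, 0]}, {"grip": 1, "translation": [0, 0, 0.016], "twist": [0, 0, 0]}, {"grip": 1, "translation": [0, 0, 0.01], "twist": [0, 0, 0]}, {"grip": 1, "translation": [0, 0, 0], "twist": [0, 0, 0]}, {"grip": 1, "translation": [0, 0, 0], "twist": [0, 0, 0]}]'

```text
clock: 36.48
eef_pos: [630.8, 34.9, 48.6]
tcp_rot: [3.141, 0.0, 1.682]
contact_force: [0.8, -0.2, 1.0]
opening: -0.005
```

```bash
python3 - <<'E'
from h import *
plan(fan(52,-26),46,FY+np.pi/2)
c,p,d=grab('wrist','w18')
E
```

```text
t 36.48 eef [630.8  34.9  48.6] rot [3.141 0.    1.682] open -0.0 F [ 0.8 -0.2  1. ]
 twist_z -0.0 then tool dxyz mm [-0.2 -1.   2.6] q [ 0.05  0.58  1.74  0.    0.82 -0.06]
```

View pics/w18.png

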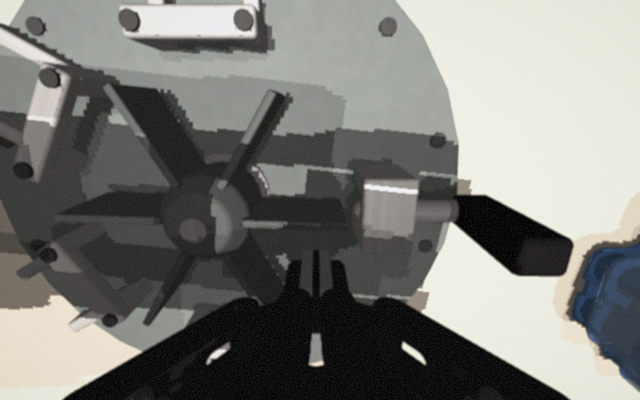

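>>> jog_arm --moves '[{"grip": 1, "translation": [0.008, 0, 0.004], "twist": [0, 0, 0]}, {"grip": 1, "translation": [0.026, 0, 0], "twist": [0, 0, 0]}, {"grip": 1, "translation": [0.028, 0, 0], "twist": [0, 0, 0]}, {"grip": 1, "translation": [0.026, 0, -0.02], "twist": [0, 0, 0]}, {"grip": 1, "translation": [0.01, 0, -0.038], "twist": [0, 0, 0]}, {"grip": 1, "translation": [0, 0, -0.036], "twist": [0, 0, 0]}, {"grip": 1, "translation": [0, 0, -0.03], "twist": [0, 0, 0]}]'

```text
clock: 37.12
eef_pos: [619.8, 134.4, 171.0]
tcp_rot: [3.139, -0.0, 1.685]
contact_force: [1.4, -1.2, 0.2]
opening: 0.002
```

```bash
cat >> h.py <<'E'
def theta(n,name):
    t=r.sense()['clock'];c,p,d=grab(n,name)
    W=world(c,d);z=W[...,2];q=W[(z>40)&(z<64)][:,:2]-FC;rr=np.hypot(*q.T);q=q[(rr>26)&(rr<66)]
    a=np.arctan2(q[:,1],q[:,0])-FY;m=np.exp(6j*a).mean()
    print('t',round(t,2),'n',len(a),'theta mod pi/3',round(np.angle(m)/6,3),'conf',round(abs(m),2))
E
python3 - <<'E'
from h import *
for i in range(4): theta('wrist',f'r{i}')
E
```

```text
t 37.12 n 1378 theta mod pi/3 -0.04 conf 0.93
t 37.17 n 1627 theta mod pi/3 0.293 conf 0.89
t 37.22 n 1797 theta mod pi/3 -0.449 conf 0.91
t 37.27 n 1528 theta mod pi/3 -0.156 conf 0.91
```

View pics/r3.png

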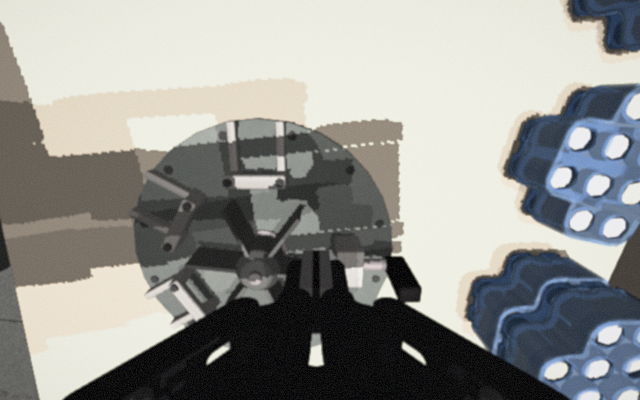

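The rotor is spinning counter-clockwise at about 6 rad/s with nothing touching it. I'll let time pass and keep measuring.

>>> jog_arm --moves '[{"grip": 1, "translation": [0, 0, 0], "twist": [0, 0, 0]}, {"grip": 1, "translation": [0, 0, 0], "twist": [0, 0, 0]}, {"grip": 1, "translation": [0, 0, 0], "twist": [0, 0, 0]}, {"grip": 1, "translation": [0, 0, 0], "twist": [0, 0, 0]}, {"grip": 1, "translation": [0, 0, 0], "twist": [0, 0, 0]}, {"grip": 1, "translation": [0, 0, 0], "twist": [0, 0, 0]}, {"grip": 1, "translation": [0, 0, 0], "twist": [0, 0, 0]}, {"grip": 1, "translation": [0, 0, 0], "twist": [0, 0, 0]}, {"grip": 1, "translation": [0, 0, 0], "twist": [0, 0, 0]}]'

```text
clock: 38.07
eef_pos: [619.4, 132.5, 167.8]
tcp_rot: [3.142, -0.0, 1.683]
contact_force: [0.0, 0.5, 0.5]
opening: -0.001
```

```bash
python3 - <<'E'
from h import *
for i in range(4): theta('wrist',f'r1{i}')
E
```

```text
t 38.07 n 1424 theta mod pi/3 -0.092 conf 0.93
t 38.12 n 1326 theta mod pi/3 0.132 conf 0.93
t 38.17 n 1684 theta mod pi/3 0.382 conf 0.9
t 38.22 n 1813 theta mod pi/3 -0.439 conf 0.91
```

>>> jog_arm --moves '[{"grip": 1, "translation": [0, 0, 0], "twist": [0, 0, 0]}, {"grip": 1, "translation": [0, 0, 0], "twist": [0, 0, 0]}, {"grip": 1, "translation": [0, 0, 0], "twist": [0, 0, 0]}, {"grip": 1, "translation": [0, 0, 0], "twist": [0, 0, 0]}, {"grip": 1, "translation": [0, 0, 0], "twist": [0, 0, 0]}, {"grip": 1, "translation": [0, 0, 0], "twist": [0, 0, 0]}, {"grip": 1, "translation": [0, 0, 0], "twist": [0, 0, 0]}, {"grip": 1, "translation": [0, 0, 0], "twist": [0, 0, 0]}, {"grip": 1, "translation": [0, 0, 0], "twist": [0, 0, 0]}]'

```text
clock: 39.02
eef_pos: [619.4, 132.5, 167.8]
tcp_rot: [-3.142, -0.0, 1.683]
contact_force: [0.6, 0.2, 0.4]
opening: 0.003
```

```bash
python3 - <<'E'
from h import *
for i in range(4): theta('wrist',f'r2{i}')
E
```

```text
t 39.02 n 1808 theta mod pi/3 -0.452 conf 0.91
t 39.07 n 1632 theta mod pi/3 -0.289 conf 0.92
t 39.12 n 1452 theta mod pi/3 -0.131 conf 0.93
t 39.17 n 1350 theta mod pi/3 0.021 conf 0.94
```

Speed fell from 6.2 to 4.6 to 3.1 rad/s over about 10 rad of untouched turning, so the spin step is met. While the rotor runs down I turn the tool for the bolt knob.

>>> jog_arm --moves '[{"grip": 1, "translation": [0, 0, 0], "twist": [0, 0, 0.12]}, {"grip": 1, "translation": [0, 0, 0], "twist": [0, 0, 0.12]}, {"grip": 1, "translation": [0, 0, 0], "twist": [0, 0, 0.12]}, {"grip": 1, "translation": [0, 0, 0], "twist": [0, 0, 0.12]}, {"grip": 1, "translation": [0, 0, 0], "twist": [0, 0, 0.12]}, {"grip": 1, "translation": [0, 0, 0], "twist": [0, 0, 0.12]}, {"grip": 1, "translation": [0, 0, 0], "twist": [0, 0, 0.12]}, {"grip": 1, "translation": [0, 0, 0], "twist": [0, 0, 0.12]}, {"grip": 1, "translation": [0, 0, 0], "twist": [0, 0, 0.12]}, {"grip": 1, "translation": [0, 0, 0], "twist": [0, 0, 0.12]}]'

```text
clock: 40.05
eef_pos: [619.4, 132.5, 167.8]
tcp_rot: [-3.142, 0.0, 0.477]
contact_force: [-1.0, -0.6, -0.7]
opening: -0.004
```

>>> jog_arm --moves '[{"grip": 1, "translation": [0, 0, 0], "twist": [0, 0, 0.12]}, {"grip": 1, "translation": [0, 0, 0], "twist": [0, 0, 0.12]}, {"grip": 1, "translation": [0, 0, 0], "twist": [0, 0, 0.12]}, {"grip": 1, "translation": [0, 0, 0], "twist": [0, 0, 0.011]}, {"grip": 0.3, "translation": [0, 0, 0], "twist": [0, 0, 0]}, {"grip": 0.2, "translation": [0, 0, 0], "twist": [0, 0, 0]}]'

```text
clock: 40.55
eef_pos: [619.4, 132.5, 167.8]
tcp_rot: [-3.142, -0.0, 0.116]
contact_force: [0.6, -0.6, 0.1]
opening: 0.271
```

```bash
python3 - <<'E'
from h import *
plan(fan(137,0),150,FY)
theta('top','r31')
E
```

```text
t 40.55 eef [619.4 132.5 167.8] rot [-3.142 -0.     0.116] open 0.27 F [ 0.6 -0.6  0.1]
 twist_z 0.004 then tool dxyz mm [84.4 72.5 17.8] q [0.21 0.43 1.67 0.   1.04 1.66]
t 40.55 n 59 theta mod pi/3 0.32 conf 0.98
```

>>> jog_arm --moves '[{"grip": 0.1, "translation": [0.006, 0.01, 0], "twist": [0, 0, 0.004]}, {"grip": 0.1, "translation": [0.013, 0.02, 0], "twist": [0, 0, 0]}, {"grip": 0.1, "translation": [0.013, 0.02, 0], "twist": [0, 0, 0]}, {"grip": 0.1, "translation": [0.01, 0.015, 0], "twist": [0, 0, 0]}, {"grip": 0.1, "translation": [0.005, 0.007, 0], "twist": [0, 0, 0]}, {"grip": 0.1, "translation": [0, 0, 0], "twist": [0, 0, 0]}, {"grip": 0.1, "translation": [0, 0, 0], "twist": [0, 0, 0]}, {"grip": 0.1, "translation": [0, 0, 0], "twist": [0, 0, 0]}]'

```text
clock: 41.27
eef_pos: [673.2, 66.5, 167.5]
tcp_rot: [-3.141, 0.001, 0.108]
contact_force: [-0.1, 0.3, -0.2]
opening: 0.447
```

```bash
python3 - <<'E'
from h import *
plan(fan(137,0),110,FY)
c,p,d=grab('wrist','w20');clus(c,d,((85,100),(49,55)),60,300)
print(fan(137,0),fan(89,0))
theta('top','r32');theta('scene','r33')
E
```

```text
t 41.27 eef [673.2  66.5 167.5] rot [-3.141e+00  1.000e-03  1.080e-01] open 0.45 F [-0.1  0.3 -0.2]
 twist_z -0.004 then tool dxyz mm [38.3  0.9 57.5] q [0.1  0.49 1.57 0.   1.08 1.56]
85 650 [421.3   6.7] [817.   18.2  92.3]
85 611 [314.5 168.1] [710.2  72.   94.2]
49 70 [188.1   1.6] [813.8 175.7  51.3]
49 211 [394.9  19. ] [818.7  27.6  51.8]
49 329 [525.3 156.7] [ 731.6 -101.7   52.2]
49 456 [577.9 171. ] [ 722.9 -154.8   52. ]
49 1213 [314.8 210.4] [664.2  67.1  52.5]
49 68 [299.6 251.9] [622.6  76.9  52.1]
49 184 [329.7 274.2] [596.4  45.8  52.4]
49 118 [292.8 287.4] [580.4  78.4  52.6]
[711.34163384  69.91194092] [663.64237527  64.5471733 ]
t 41.32 n 0 theta mod pi/3 nan conf nan
t 41.37 n 330 theta mod pi/3 0.429 conf 0.84h.py:41: RuntimeWarning: Mean of empty slice.
  a=np.arctan2(q[:,1],q[:,0])-FY;m=np.exp(6j*a).mean()
  ret = ret.dtype.type(ret / rcount)
```

View pics/w20.png

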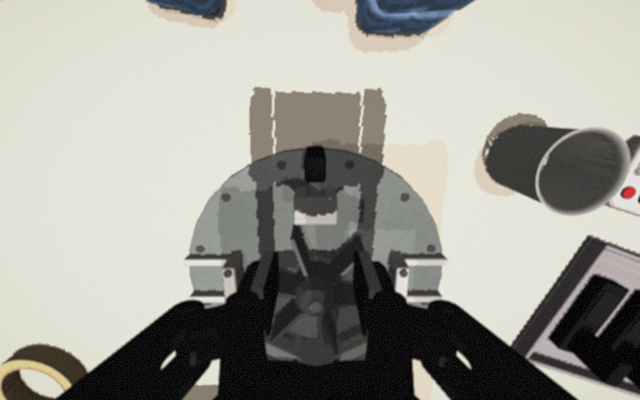

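View pics/r33.png

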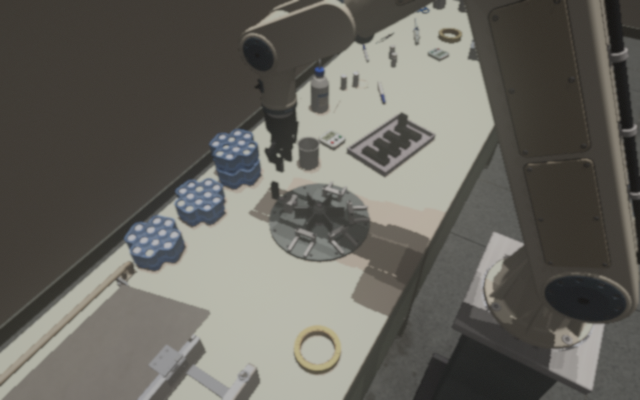

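>>> jog_arm --moves '[{"grip": 0.1, "translation": [0, 0, 0], "twist": [0, 0, 0]}, {"grip": 0.1, "translation": [0, 0, 0], "twist": [0, 0, 0]}, {"grip": 0.1, "translation": [0, 0, 0], "twist": [0, 0, 0]}, {"grip": 0.1, "translation": [0, 0, 0], "twist": [0, 0, 0]}, {"grip": 0.1, "translation": [0, 0, 0], "twist": [0, 0, 0]}, {"grip": 0.1, "translation": [0, 0, 0], "twist": [0, 0, 0]}]'

```text
clock: 41.92
eef_pos: [673.9, 66.0, 167.8]
tcp_rot: [-3.142, 0.0, 0.108]
contact_force: [0.8, -0.5, -0.0]
opening: 0.45
```

```bash
python3 - <<'E'
from h import *
theta('scene','r34');theta('wrist','r35');theta('scene','r36')
plan(fan(137,0),110,FY)
E
```

```text
t 41.92 n 305 theta mod pi/3 -0.128 conf 0.82
t 41.97 n 1342 theta mod pi/3 -0.093 conf 0.93
t 42.02 n 297 theta mod pi/3 -0.059 conf 0.81
t 42.07 eef [673.9  66.  167.8] rot [-3.142  0.     0.108] open 0.45 F [ 0.5  0.3 -0.2]
 twist_z -0.004 then tool dxyz mm [37.7  0.3 57.8] q [0.1  0.49 1.57 0.   1.08 1.56]
```

>>> jog_arm --moves '[{"grip": 0.1, "translation": [0, 0, 0], "twist": [0, 0, 0]}, {"grip": 0.1, "translation": [0, 0, 0], "twist": [0, 0, 0]}, {"grip": 0.1, "translation": [0, 0, 0], "twist": [0, 0, 0]}, {"grip": 0.1, "translation": [0, 0, 0], "twist": [0, 0, 0]}, {"grip": 0.1, "translation": [0, 0, 0], "twist": [0, 0, 0]}, {"grip": 0.1, "translation": [0, 0, 0], "twist": [0, 0, 0]}]'

```text
clock: 42.57
eef_pos: [673.9, 66.0, 167.8]
tcp_rot: [-3.142, -0.0, 0.108]
contact_force: [0.1, -0.8, -0.0]
opening: 0.45
```

```bash
python3 - <<'E'
from h import *
theta('scene','r37');theta('wrist','r38')
p=cv2.imread('pics/r38.png');cv2.imwrite('pics/r38c.png',cv2.resize(p[190:370,180:450],None,fx=2.9,fy=2.9,interpolation=2))
E
```

```text
t 42.57 n 323 theta mod pi/3 0.192 conf 0.84
t 42.62 n 1518 theta mod pi/3 0.206 conf 0.92
```

View pics/r38c.png

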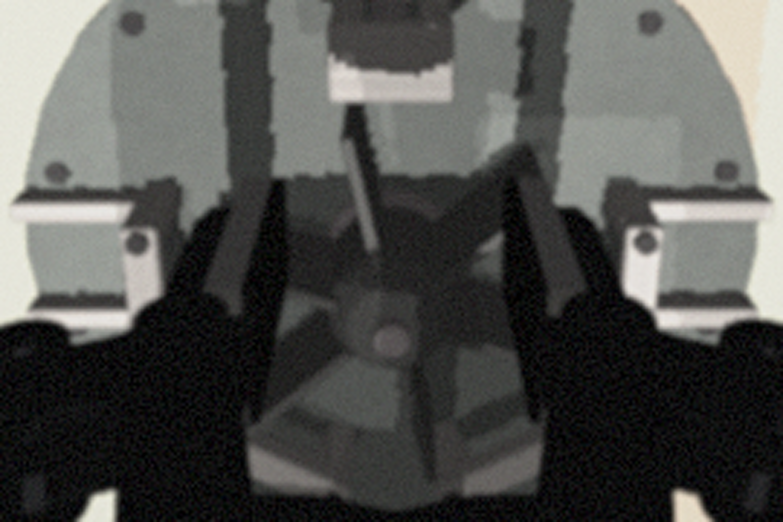

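>>> jog_arm --moves '[{"grip": 0.1, "translation": [0, 0, 0], "twist": [0, 0, 0]}, {"grip": 0.1, "translation": [0, 0, 0], "twist": [0, 0, 0]}, {"grip": 0.1, "translation": [0, 0, 0], "twist": [0, 0, 0]}, {"grip": 0.1, "translation": [0, 0, 0], "twist": [0, 0, 0]}, {"grip": 0.1, "translation": [0, 0, 0], "twist": [0, 0, 0]}, {"grip": 0.1, "translation": [0, 0, 0], "twist": [0, 0, 0]}, {"grip": 0.1, "translation": [0, 0, 0], "twist": [0, 0, 0]}, {"grip": 0.1, "translation": [0, 0, 0], "twist": [0, 0, 0]}, {"grip": 0.1, "translation": [0, 0, 0], "twist": [0, 0, 0]}, {"grip": 0.1, "translation": [0, 0, 0], "twist": [0, 0, 0]}]'

```text
clock: 43.5
eef_pos: [673.9, 66.0, 167.8]
tcp_rot: [-3.142, -0.0, 0.108]
contact_force: [-0.7, 0.3, 0.5]
opening: 0.453
```

```bash
python3 - <<'E'
from h import *
theta('wrist','r39')
E
```

```text
t 43.5 n 1603 theta mod pi/3 0.267 conf 0.92
```

>>> jog_arm --moves '[{"grip": 0.1, "translation": [0, 0, 0], "twist": [0, 0, 0]}, {"grip": 0.1, "translation": [0, 0, 0], "twist": [0, 0, 0]}, {"grip": 0.1, "translation": [0, 0, 0], "twist": [0, 0, 0]}, {"grip": 0.1, "translation": [0, 0, 0], "twist": [0, 0, 0]}, {"grip": 0.1, "translation": [0, 0, 0], "twist": [0, 0, 0]}, {"grip": 0.1, "translation": [0, 0, 0], "twist": [0, 0, 0]}]'

```text
clock: 44.05
eef_pos: [673.9, 66.0, 167.8]
tcp_rot: [-3.142, 0.0, 0.108]
contact_force: [0.3, 0.0, 0.6]
opening: 0.447
```

```bash
python3 - <<'E'
from h import *
theta('wrist','r40');theta('scene','r41')
E
```

```text
t 44.05 n 1611 theta mod pi/3 0.268 conf 0.92
t 44.1 n 341 theta mod pi/3 0.262 conf 0.81
```

>>> jog_arm --moves '[{"grip": 0.1, "translation": [0.018, 0, 0.01], "twist": [0, 0, -0.004]}, {"grip": 0.1, "translation": [0.018, -0.001, 0.02], "twist": [0, 0, 0]}, {"grip": 0.1, "translation": [0, 0, 0.02], "twist": [0, 0, 0]}, {"grip": 0.1, "translation": [0, 0, 0.008], "twist": [0, 0, 0]}, {"grip": 0.1, "translation": [0, 0, 0], "twist": [0, 0, 0]}, {"grip": 0.1, "translation": [0, 0, 0], "twist": [0, 0, 0]}, {"grip": 0.1, "translation": [0, 0, 0], "twist": [0, 0, 0]}]'

```text
clock: 44.73
eef_pos: [709.9, 70.9, 111.0]
tcp_rot: [3.142, -0.001, 0.112]
contact_force: [0.3, 0.4, 0.9]
opening: 0.449
```

```bash
python3 - <<'E'
from h import *
plan(fan(136,0.7),58,FY)
E
```

```text
t 44.73 eef [709.9  70.9 111. ] rot [ 3.142e+00 -1.000e-03  1.120e-01] open 0.45 F [0.3 0.4 0.9]
 twist_z -0.0 then tool dxyz mm [ 0.4  0.5 53. ] q [ 0.1   0.6   1.52 -0.    1.02  1.56]
```

>>> jog_arm --moves '[{"grip": 0.1, "translation": [0, 0, 0.016], "twist": [0, 0, 0]}, {"grip": 0.1, "translation": [0, 0, 0.018], "twist": [0, 0, 0]}, {"grip": 0.1, "translation": [0, 0, 0.014], "twist": [0, 0, 0]}, {"grip": 0.1, "translation": [0, 0, 0.004], "twist": [0, 0, 0]}, {"grip": 0.1, "translation": [0, 0, 0], "twist": [0, 0, 0]}, {"grip": 0.6, "translation": [0, 0, 0], "twist": [0, 0, 0]}, {"grip": 1, "translation": [0, 0, 0], "twist": [0, 0, 0]}, {"grip": 1, "translation": [0, 0, 0], "twist": [0, 0, 0]}, {"grip": 1, "translation": [0, 0, 0], "twist": [0, 0, 0]}]' --squeeze 30

```text
clock: 45.48
eef_pos: [710.3, 71.2, 59.0]
tcp_rot: [-3.141, -0.002, 0.112]
contact_force: [-0.4, 2.8, 4.0]
opening: 0.183
```

>>> jog_arm --moves '[{"grip": 1, "translation": [-0.004, 0, 0], "twist": [0, 0, 0]}, {"grip": 1, "translation": [-0.004, 0, 0], "twist": [0, 0, 0]}, {"grip": 1, "translation": [-0.004, 0, 0], "twist": [0, 0, 0]}, {"grip": 1, "translation": [-0.004, 0, 0], "twist": [0, 0, 0]}, {"grip": 1, "translation": [0, 0, 0], "twist": [0, 0, 0]}]'

```text
clock: 45.9
eef_pos: [693.4, 69.4, 58.9]
tcp_rot: [-3.141, -0.001, 0.112]
contact_force: [-1.6, 2.2, 7.3]
opening: 0.186
```

```bash
python3 - <<'E'
from h import *
plan(fan(113,0.7),58,FY)
E
```

```text
t 45.9 eef [693.4  69.4  58.9] rot [-3.141e+00 -1.000e-03  1.120e-01] open 0.19 F [-1.6  2.2  7.3]
 twist_z -0.0 then tool dxyz mm [-6.2  0.8  0.9] q [0.1  0.64 1.58 0.   0.91 1.56]
```

>>> jog_arm --moves '[{"grip": 1, "translation": [-0.002, 0, 0], "twist": [0, 0, 0]}, {"grip": 1, "translation": [-0.002, 0, 0], "twist": [0, 0, 0]}, {"grip": 1, "translation": [-0.002, 0, 0], "twist": [0, 0, 0]}, {"grip": 1, "translation": [0, 0, 0], "twist": [0, 0, 0]}, {"grip": 1, "translation": [0, 0, 0], "twist": [0, 0, 0]}]'

```text
clock: 46.32
eef_pos: [688.4, 68.8, 58.9]
tcp_rot: [-3.141, -0.002, 0.112]
contact_force: [1.0, 2.8, 6.7]
opening: 0.184
```

>>> jog_arm --moves '[{"grip": 1, "translation": [-0.002, 0, 0], "twist": [0, 0, 0]}, {"grip": 1, "translation": [0, 0, 0], "twist": [0, 0, 0]}, {"grip": 1, "translation": [0, 0, 0], "twist": [0, 0, 0]}]'

```text
clock: 46.57
eef_pos: [688.3, 68.8, 59.1]
tcp_rot: [-3.141, -0.006, 0.112]
contact_force: [8.4, 3.9, 1.9]
opening: 0.179
```

>>> jog_arm --moves '[{"grip": 0.6, "translation": [0, 0, 0], "twist": [0, 0, 0]}, {"grip": 0.1, "translation": [0, 0, 0], "twist": [0, 0, 0]}, {"grip": 0.1, "translation": [0, 0, 0], "twist": [0, 0, 0]}, {"grip": 0.1, "translation": [0, 0, -0.01], "twist": [0, 0, 0]}, {"grip": 0.1, "translation": [0, 0, -0.025], "twist": [0, 0, 0]}, {"grip": 0.1, "translation": [0, 0, -0.035], "twist": [0, 0, 0]}, {"grip": 0.1, "translation": [0, 0, -0.035], "twist": [0, 0, 0]}, {"grip": 0.1, "translation": [-0.03, 0, -0.02], "twist": [0, 0, 0]}, {"grip": 0.1, "translation": [0, 0, 0], "twist": [0, 0, 0]}, {"grip": 0.1, "translation": [0, 0, 0], "twist": [0, 0, 0]}]'

```text
clock: 47.4
eef_pos: [655.7, 64.8, 184.8]
tcp_rot: [3.141, -0.002, 0.112]
contact_force: [-0.0, 0.8, -0.7]
opening: 0.455
```

```bash
python3 - <<'E'
from h import *
plan(fan(113,0.7),58,FY)
c,p,d=grab('wrist','w21');clus(c,d,((85,100),(49,55)),150,300)
print('home',fan(113,0),'0:',fan(137,0));theta('wrist','r42')
cv2.imwrite('pics/w21c.png',cv2.resize(cv2.imread('pics/w21.png')[140:340,220:410],None,fx=3,fy=3,interpolation=2))
E
```

```text
t 47.4 eef [655.7  64.8 184.8] rot [ 3.141e+00 -2.000e-03  1.120e-01] open 0.46 F [-0.   0.8 -0.7]
 twist_z -0.0 then tool dxyz mm [ 31.9   0.4 126.8] q [ 0.1   0.45  1.6  -0.    1.09  1.56]
85 538 [315.  169.9] [688.1  69.6  94.2]
49 173 [401.3   3. ] [817.9  17.9  51.8]
49 277 [515.3 137.7] [ 728.3 -101.3   51.7]
49 405 [567.9 146.4] [ 725.  -154.7   52.2]
49 937 [314.9 188.6] [661.9  66.7  52.5]
49 218 [330.2 244.8] [603.4  45.6  52.3]
home [687.49200456  67.22955711] 0: [711.34163384  69.91194092]
t 47.45 n 1726 theta mod pi/3 0.256 conf 0.86
```

View pics/w21c.png

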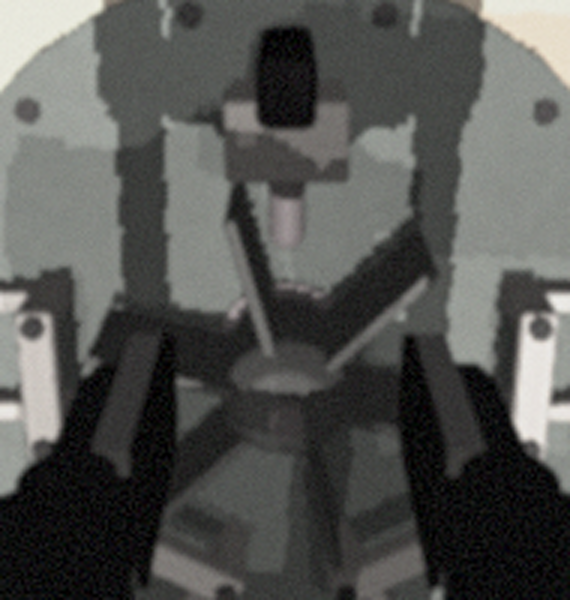

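```bash
python3 - <<'E'
from h import *
c=cal(np.load('w21.npz'))
for uv in [(287,247),(287,182),(287,100)]:
    u=(220+uv[0]/3,140+uv[1]/3)
    for z in (40,52):
        X=ray(c,u,z)[0][:2]-FC; print(uv,z,np.hypot(*X).round(1))
d=np.load('w21.npz')['d'];W=world(c,cv2.medianBlur(d,3))
for v in range(200,228,2): 
    w=W[v,315];print(v,w.round(1),np.hypot(*(w[:2]-FC)).round(1))
E
```

```text
(287, 247) 40 49.7
(287, 247) 52 54.3
(287, 182) 40 72.5
(287, 182) 52 76.1
(287, 100) 40 99.7
(287, 100) 52 102.3
200 [651.3  65.6  52.2] 76.9
202 [647.5  65.2  46.4] 73.1
204 [645.5  65.   46.5] 71.1
206 [643.5  64.8  46.3] 69.0
208 [641.6  64.5  46.7] 67.1
210 [639.5  64.3  46.6] 65.0
212 [637.3  64.1  46.1] 62.8
214 [635.3  63.9  46.3] 60.8
216 [633.5  63.6  47. ] 59.0
218 [631.2  63.4  46.1] 56.6
220 [629.1  63.2  46.2] 54.6
222 [626.6  62.9  45. ] 52.0
224 [612.   61.3  13.1] 37.4
226 [609.4  61.1  12.5] 34.8
```

```bash
python3 - <<'E'
from h import *
c,p,d=grab('scene','s22');W=world(c,cv2.medianBlur(d,3))
X=W.reshape(-1,3);m=(X[:,2]>18)&(X[:,2]<90)&(p.reshape(-1,3).max(1)<85);a=TY
q=X[m][:,:2]-np.array([538.7,-341]);u=q@np.array([[np.cos(a),-np.sin(a)],[np.sin(a),np.cos(a)]])
k=(abs(u[:,0])<110)&(abs(u[:,1])<160);print(k.sum(),u[k].min(0).round(),u[k].max(0).round(),X[m][k][:,2].max())
z=X[m][k];print('tabs z>60', np.unique((u[k][z[:,2]>60]/20).round()*20,axis=0,return_counts=True))
cv2.imwrite('pics/s22c.png',cv2.resize(p[100:270,250:450,::-1],None,fx=3.5,fy=3.5,interpolation=2))
theta('wrist','r43')
E
```

```text
900 [ -51. -122.] [ 41. 131.] 74.44160694946383
tabs z>60 (array([[-40., -20.],
       [-40.,  20.],
       [-40.,  40.],
       [-40.,  80.],
       [-40., 100.],
       [-20., -40.],
       [-20., -20.],
       [-20.,  20.],
       [-20.,  40.],
       [-20.,  80.],
       [-20., 100.],
       [  0., -80.],
       [ 20., -80.],
       [ 40., -80.]]), array([24,  9, 23, 18, 16,  3, 24,  7, 17, 13, 11,  2, 28,  4]))
t 47.55 n 1736 theta mod pi/3 0.255 conf 0.86
```

View pics/s22c.png

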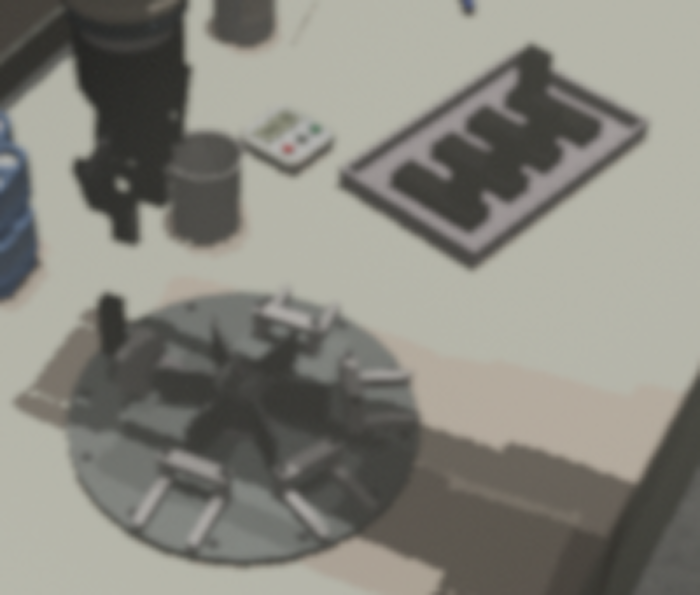

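All four chocks stand in the tray, the bolt is home, the rotor is at rest, and the beaker and timer haven't moved. I'm handing it in.

```bash
python3 - <<'E'
from h import *
s=r.sense();print(s['clock'],s['contact_force'].round(1));r.sign_off()
E
```

```text
47.6 [-0.3  0.5 -0.4]
the job is handed in; nothing more can be done
```

The job is done and was handed in at 47.6 s of the 210 s allowed; no verdict is reported.

- **Chocks:** all four were there. I drew each about 65 mm straight out, and all now stand in the tray. In the last scene picture their tab tops are about 74 mm high and their dark outlines lie within the tray. None was knocked aside and no grip slackened that I noticed.
- **Rotor:** one push set it turning counter-clockwise at about 6 rad/s. It coasted untouched for roughly 10 rad and was still at about 3 rad/s then. It came to rest at about 0.26 rad from the bolt line, and the angle stayed the same before and after the bolt went in, so I did not need to turn it.
- **Bolt:** I pushed it until it stopped moving at about 8 N. The checks disagree slightly:
  - The rod's nose measures about 50–52 mm from the shaft axis, which is fully home (24 mm).
  - The knob-to-housing distance suggests only about 22 mm, still over the 21 mm limit.
- **Bystanders:** the beaker and timer look unmoved in the last pictures. I did not measure them or the tape at the end, though the arm never worked close to the tape.

At hand-in the gripper hung clear in the air and the measured force was under 1 N.

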